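Lid the sample tins and run them through the laser marking bay

TASK

With the tray still in front of the laser marking bay, stand every small tin upright in a compartment of its own in the tray and set a lid squarely and fully down on each (any lid will do; spare lids may stay on the table). Then slide the loaded tray, compartments first, fully home between the bay's guides until it meets the end stop. Push the start button all the way down and let it go, then draw the tray back out of the bay until its nose is clear of the lead-in plates, with the tins still standing in it under their lids and the other things on the bench undisturbed.

Things in the scene. Friction and masses are not known exactly. Their poses are not given: they have to be found in the camera images.
- tray: Loose aluminium tray, 0.4 kg. Base plate 270 x 92 x 5 mm; on it a row of three square compartments, 66 x 66 mm inside, 3 mm walls up to 17 mm above the table, centres at x = -69, 0, +69 mm, y = 0; tins stand on the plate, 5 mm above the origin. Origin: underside of the plate below the middle compartment; x points to the nose, z up. It slides on the table; no need to lift it.
- tray_nose (a point): Middle of the tray's nose edge (the end without the handle tab), at tray x = +105 mm, 5 mm up; it enters the bay first. The plate's rear edge is at x = -165 mm. The plate sticks out 10 mm beside the compartments on both long sides; these flanges run in the bay's slots.
- tray_tab (a point): Centre of the top edge of the tray's black upright handle tab: 12 mm thick (along tray x), 50 mm wide (along tray y), top 55 mm above the table; at tray x = -150 mm, y = 0, 39 mm clear of the nearest compartment wall. Pinch it across its thickness from above.
- bay: Fixed bay: two parallel dark steel guides, 97 mm between inner faces, 16 mm tall, with inward lips 8 to 14.5 mm up, 81 mm apart, forming slots for the tray's flanges. No floor (the tray slides on the table), open above. Origin: table level, mid-mouth; x points the way in, z up. Fully home the tray's origin is at bay x = 110 mm, tray x along bay x, its tab 40 mm outside the mouth.
- bay_stop (a point): Middle of the face of the bay's grey end stop (30 mm tall), 5 mm above the table, at bay x = 215 mm: where the tray's nose comes to rest. Behind it a column carries a laser head, which hangs beyond bay x = 190 mm and over 200 mm above the table.
- bay_mouth (a point): Midway between the guides at the mouth, at the bay's origin. Lead-in plates, 16 mm tall, flare out from here by 0.5 rad each side towards the tray, to bay x = -40 mm, where they are 140 mm apart.
- start (a joint): Travel of the start button in m: 0 released, 0.006 fully down. Sprung: about 5 N when fully down, comes back by itself.
- start_top (a point): Centre of the top face of the start button, a grey round button of 28 mm diameter in a black collar on a grey control box (85 x 75 mm, 45 mm tall) standing beside the bay on the robot's side; button top about 67 mm above the table. It is pressed straight down.
- tin0: Squat round tin, white body with bare steel rim, 58 mm diameter, 50 mm tall, about 120 g, foil-sealed 9 mm below the rim (rim inner diameter 50 mm). Stands upright on the table at the start. Origin: centre of its underside; z up. Two or three such tins are there, all alike; an absent one has no pose.
- tin1: Squat round tin, white body with bare steel rim, 58 mm diameter, 50 mm tall, about 120 g, foil-sealed 9 mm below the rim (rim inner diameter 50 mm). Stands upright on the table at the start. Origin: centre of its underside; z up. Two or three such tins are there, all alike; an absent one has no pose.
- tin2: Squat round tin, white body with bare steel rim, 58 mm diameter, 50 mm tall, about 120 g, foil-sealed 9 mm below the rim (rim inner diameter 50 mm). Stands upright on the table at the start. Origin: centre of its underside; z up. Two or three such tins are there, all alike; an absent one has no pose.
- lid0: Steel lid with a white top: disc 58 mm diameter, 8 mm thick, with a plug of 46 mm diameter, chamfered, 5 mm deep below it; 13 mm in all, about 30 g. Lies plug down on the table at the start. Origin: centre of the plug's underside; z up. Fully on, the disc rests on the tin's rim and this origin is 45 mm above the tin's underside. All four lids are alike and fit any tin.
- lid1: Steel lid with a white top: disc 58 mm diameter, 8 mm thick, with a plug of 46 mm diameter, chamfered, 5 mm deep below it; 13 mm in all, about 30 g. Lies plug down on the table at the start. Origin: centre of the plug's underside; z up. Fully on, the disc rests on the tin's rim and this origin is 45 mm above the tin's underside. All four lids are alike and fit any tin.
- lid2: Steel lid with a white top: disc 58 mm diameter, 8 mm thick, with a plug of 46 mm diameter, chamfered, 5 mm deep below it; 13 mm in all, about 30 g. Lies plug down on the table at the start. Origin: centre of the plug's underside; z up. Fully on, the disc rests on the tin's rim and this origin is 45 mm above the tin's underside. All four lids are alike and fit any tin.
- lid3: Steel lid with a white top: disc 58 mm diameter, 8 mm thick, with a plug of 46 mm diameter, chamfered, 5 mm deep below it; 13 mm in all, about 30 g. Lies plug down on the table at the start. Origin: centre of the plug's underside; z up. Fully on, the disc rests on the tin's rim and this origin is 45 mm above the tin's underside. All four lids are alike and fit any tin.
- tape: Bystander: yellow tape roll, 90 mm diameter, 24 mm tall, lying flat. Origin: centre of underside.
- jar: Bystander: small white jar with a screw cap, 42 mm diameter, 60 mm tall. Origin: centre of underside.
- wrench: Bystander: steel wrench lying flat.
- can0: Bystander: large white can, 100 mm diameter, 125 mm tall. Origin: centre of underside.
- can1: Bystander: large white can like can0.
- driver: Bystander: screwdriver with a black handle lying flat.
Things that resemble listed ones, but are neither listed nor needed, are in the scene too. What is shaped like the lid3 but turquoise is not meant. What is shaped like the lid0 but black is not meant.

How it is judged:
By the outcome, as a careful person would: the job done as asked, in the order asked, and still so for the second after the job is handed in, with the robot touching nothing.
Of tin0, tin1, tin2 only 2 to 3 are there at a start; the rules pass over those that are not, and their reading is None.
At some moment in a run one of tin0, tin1, tin2, lid0, lid1, lid2, lid3, tray may be knocked a few centimetres aside while the robot is not near it.
Once in a run the grip may slacken for a moment while it holds something.
It also fails if it takes over 210 s, if anything falls off the work surface, if the arm or the gripper's body presses on something with over 40 N, if the wrist force passes 120 N, or if a joint passes its speed limit or range.

ROBOT

A 6-joint arm with a two-finger parallel gripper is mounted at the origin on the work surface. World frame = base frame: x ahead of the robot, y to its left, z up, the work surface at z = 0. Lengths are in m, angles in rad, forces in N, time in s.
With the tool pointing down it reaches from about 0.35 to 0.775 m from the base axis. Payload 7.3 kg.
Tool frame: the origin (TCP) lies at the very end of the fingers, on their centre line; the grasp point (between the pads) lies 19 mm behind it; z points along the fingers, y is the line along which they close (so a half turn about z gives the same grasp; the last joint's range is limited). The gripper opens to 92 mm and grips with 3 to 60 N. Pads are 19 mm wide; open, the fingers measure 130 mm over their backs; the gripper's body (75 mm by 190 mm) begins 47 mm behind the grasp point.
Start: joints at [1.047, 0.342, 1.524, -0, 1.275, -0.146], TCP at [0.194, 0.488, 0.227] pointing down, gripper open.
Joint ranges: [-2.53, 2.53], [-0.77, 2.02], [0.04, 2.7], [-1, 4.14], [0.28, 2.66], [-3.11, 3.11]. Speed limits (rad/s): [2.57, 2.57, 3.14, 3.14, 3.14, 3.14].

INTERFACE

Orientations are given as [roll, pitch, yaw] about the fixed x, y, z axes, in that order (R = Rz(yaw) Ry(pitch) Rx(roll)).
In Python, from cell import telemetry, eyes, job gives the robot as it stands.
- The arm moves only by the tool apply_moves, never from a script. Its arguments are lists of equal length, an entry for each row: "delta_pos": the shift along the world's x, y, z each as a share of 0.4 m, from -1 to 1, a list of three; "dr": the turn, a rotation vector about the world's x, y, z each as a share of 0.5 rad, from -1 to 1, a list of three; "jaw": the opening, from 0 (shut) to 1 (fully open). A call has 1 to 8 rows; each row is the pose to reach, as a shift and turn from the pose commanded when the call began; what a row does not reach only later rows make up. A row lasts 1/12 s, in which the tool goes at most 41.7 mm and 7.16 degrees, less where a joint would pass 70% of its speed; a pose out of reach is approached as far as the arm can. A call with a number of a shift or a turn outside -1 to 1 is refused whole. A call with a gripper value outside its range is refused whole. The fingers move at their own pace and stop on an object; "force" is the grip in N (left out, the last holds). Time passes only in rows, so rows that repeat a pose let the fingers close. It gives the time, the measured TCP pose, the force, the opening and the grip force at its end, in the units of the state.
- telemetry.observe(): the state, without advancing time (a new reading comes with each control period).
- eyes.read_camera(name): name is "scene" or "top"; returns the picture (420x560x3 uint8, red, green, blue); there is no depth.
- eyes.camera_model(name): a dict with "vertical_fov" (degrees; the focal length in pixels is half the picture's height over the tangent of half this angle, whatever the lens; pixels are square), "cx", "cy" (the principal point, pixels), "rvec" (rotation vector, rad) and "tvec" (3), from world to camera coordinates, as OpenCV has them. Camera axes: x right, y down, z forward; pixel columns grow to the right and rows downward; lengths in m; the calibration is good to about 2 mm. A picture is of the moment at which its call begins. camera_model takes no time and is no camera call.
- job.hand_in(): hands the job in; it is judged then, once.
The state is a dict: "time": time; "qpos": joint angles; "qvel": joint speeds; "joint_efforts": joint torques, N m; "tool_pos": TCP position; "tool_rot": TCP orientation; "contact_force": force on the tool from outside, world axes, zero at the start; "torque": the same for the moment, N m; "opening": finger opening in m; "grip_force": force on a finger pad.
Only numpy, scipy, OpenCV 4.12 (cv2) and the standard library are available. Lean on these libraries where they do the work, as an engineer would, in place of code of your own. Each camera call takes 0.05 s, during which the arm holds its last target. There are 200 camera calls.

## Working session

There is one attempt and no reset: what is moved stays moved. The work goes in short steps, Python scripts to look and compute and a tool call to move; the robot and the scene stay as the last step left them, time stands still between calls to the robot, and variables do not carry over. Pictures are saved under pics/ and viewed, at most 14 in all, crops included, and the job is handed in when it is done.

Besides the shell and the picture viewer there is one more tool, called after "Call:" as a command line: name --argument value ..., lists and objects as JSON in quotes. apply_moves: Moves the arm, as the interface text tells. Its arguments: {"type":"object","properties":{"delta_pos":{"type":"array"},"dr":{"type":"array"},"jaw":{"type":"array"},"force":{"type":"number"}},"required":["delta_pos","dr","jaw"]}

```bash
mkdir -p pics; ls
cat > h.py <<'E'
import numpy as np, cv2
from cell import telemetry, eyes, job
def cam(n):
    m=eyes.camera_model(n); f=210/np.tan(np.radians(m["vertical_fov"])/2)
    R=cv2.Rodrigues(np.array(m["rvec"],float))[0]; t=np.array(m["tvec"],float)
    return f,m["cx"],m["cy"],R,t
def ray(n,u,v,z):
    f,cx,cy,R,t=cam(n); o=-R.T@t; d=R.T@np.array([(u-cx)/f,(v-cy)/f,1]); return o+d*(z-o[2])/d[2]
def proj(n,p):
    f,cx,cy,R,t=cam(n); c=R@np.array(p,float)+t; return np.array([cx+f*c[0]/c[2],cy+f*c[1]/c[2]])
def snap(n,name):
    im=eyes.read_camera(n)[:,:,::-1].copy(); cv2.imwrite(f"pics/{name}.png",im); return im
E
python3 - <<'E'
from h import *
for n in("scene","top"):
    snap(n,n+"0"); m=eyes.camera_model(n); f,cx,cy,R,t=cam(n); print(m,f,-R.T@t)
print(telemetry.observe())
E
```

```text
pics
{'vertical_fov': 48.06748213026661, 'cx': 286.6314584139805, 'cy': 206.7120871033685, 'rvec': array([ 1.76047125,  1.72821585, -0.72925796]), 'tvec': array([ 0.06298198, -0.32120469,  1.81925889])} 470.92117948131647 [ 1.53053847 -0.09901621  1.03174118]
{'vertical_fov': 53.83734885982508, 'cx': 272.7337508571512, 'cy': 209.85818318035172, 'rvec': array([ 2.16608076, -2.1597197 ,  0.13569371]), 'tvec': array([-0.05725707,  0.51681934,  1.25933569])} 413.59845342303214 [ 0.36366924 -0.04793963  1.31215603]
{'time': 0.1, 'qpos': array([ 1.04701934e+00,  3.42686538e-01,  1.52487702e+00, -4.17693588e-05,
        1.27538501e+00, -1.45984153e-01]), 'qvel': array([ 0.00112817, -0.00341313, -0.00143647, -0.00100929, -0.00151623,
        0.00108813]), 'joint_efforts': array([ 1.07521526e-03, -4.32006168e+01, -2.44695586e+01,  7.18004582e-02,
        5.25664003e-02, -5.90633795e-05]), 'tool_pos': array([0.19346849, 0.48768682, 0.22611259]), 'tool_rot': array([-3.14024535e+00, -1.57721149e-04,  2.76381191e+00]), 'contact_force': array([ 0.53843087, -0.34098107, -0.22832885]), 'torque': array([ 0.02369326, -0.01480054, -0.00891448]), 'grip_force': 0.0, 'opening': 0.09173689297096022}
```

View pics/top0.png

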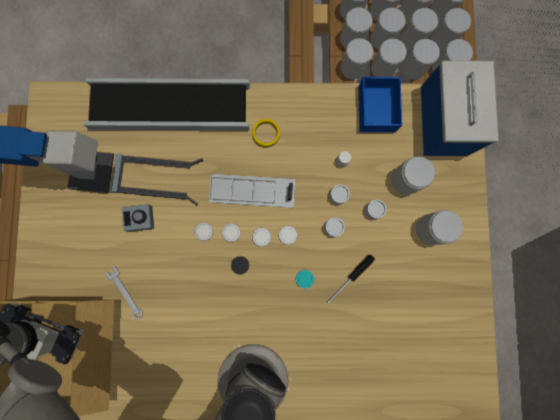

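View pics/scene0.png

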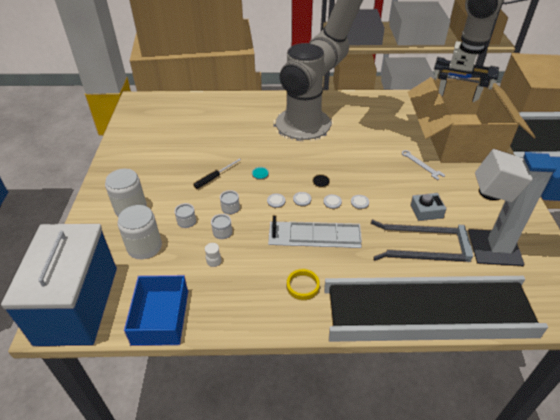

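The top view shows three tins near (340,195), (335,228) and (376,210). The four white lids are at (204,232), (232,233), (262,237) and (288,236). The tray is at (252,191) with its tab at (290,191), the bay mouth is near (188,178), and the button is at (138,216). The black disc (240,265) and the turquoise disc (305,279) are decoys, and (345,159) is the jar, which is narrower. I'll measure with masks.

```bash
cat >> h.py <<'E'
def blobs(im,mask,lo,hi):
    n,l,s,c=cv2.connectedComponentsWithStats(mask.astype(np.uint8))
    return [(c[i],s[i]) for i in range(1,n) if lo<s[i][4]<hi]
E
python3 - <<'E'
from h import *
im=cv2.imread("pics/top0.png"); hsv=cv2.cvtColor(im,cv2.COLOR_BGR2HSV)
g=(hsv[:,:,1]<60)&(hsv[:,:,2]>90)
print("top")
for c,s in blobs(im,g,60,4000):
    if 100<c[0]<400 and 140<c[1]<300: print(c.round(1),s, ray("top",*c,.013)[:2].round(4), ray("top",*c,.05)[:2].round(4))
im2=cv2.imread("pics/scene0.png"); hs=cv2.cvtColor(im2,cv2.COLOR_BGR2HSV)
g2=(hs[:,:,1]<50)&(hs[:,:,2]>165)
print("scene")
for c,s in blobs(im2,g2,20,1500):
    if 150<c[0]<460 and 140<c[1]<300: print(c.round(1),s, ray("scene",*c,.013)[:2].round(4), ray("scene",*c,.05)[:2].round(4))
c=cv2.resize(im[140:290,110:400],None,fx=2.75,fy=2.75,interpolation=cv2.INTER_CUBIC); 
cv2.imwrite("pics/c1.png",c)
E
```

```text
top
[344.6 157.4] [338 151  14  16 143] [ 0.6899 -0.2865] [ 0.6806 -0.2797]
[116.3 170.8] [112 154  11  37 195] [0.643  0.4439] [0.6351 0.4299]
[250.5 190.3] [ 209  174   87   34 2393] [0.5815 0.0149] [0.5753 0.0131]
[339.9 193.5] [330 184  20  21 304] [ 0.5723 -0.2695] [ 0.5664 -0.2632]
[376.6 208.6] [366 199  21  21 307] [ 0.5242 -0.385 ] [ 0.5196 -0.3754]
[136.8 216.9] [122 204  29  27 345] [0.4955 0.3724] [0.4917 0.3605]
[334.6 226.6] [325 217  20  20 313] [ 0.4666 -0.2511] [ 0.4637 -0.2453]
[203.4 231.3] [195 222  18  19 275] [0.4507 0.1617] [0.4483 0.1557]
[230.9 232.3] [222 223  19  19 281] [0.4478 0.0752] [0.4454 0.0717]
[287.7 234.8] [279 226  19  19 285] [ 0.4405 -0.1031] [ 0.4383 -0.1015]
[261.3 236.7] [252 228  19  19 283] [ 0.4343 -0.0202] [ 0.4323 -0.021 ]
[123.9 292. ] [105 266  38  53 411] [0.2624 0.4023] [0.2653 0.3894]
[338.7 290.8] [328 279  23  24  83] [ 0.2677 -0.2606] [ 0.2704 -0.2545]
scene
[423.6 164.5] [402 150  43  29 177] [0.2731 0.4031] [0.3188 0.3848]
[230.2 163.9] [220 158  21  13  33] [ 0.2603 -0.2622] [ 0.3064 -0.2563]
[229.3 197. ] [220 190  19  13 140] [ 0.4276 -0.2543] [ 0.4677 -0.2486]
[275.6 199.2] [267 193  18  13 178] [ 0.4402 -0.1069] [ 0.4798 -0.1067]
[301.7 197.5] [293 192  19  12 178] [ 0.4337 -0.0241] [ 0.4736 -0.0268]
[332.1 200.1] [323 194  19  13 182] [0.4472 0.0718] [0.4865 0.0656]
[359.6 200.4] [351 195  18  12 178] [0.4501 0.1584] [0.4893 0.1491]
[184.9 210.3] [177 203  17  14 138] [ 0.4859 -0.3872] [ 0.5239 -0.3767]
[220.8 220.9] [211 213  20  15 172] [ 0.5337 -0.2727] [ 0.5699 -0.2664]
[295.6 237.2] [268 222  94  25 504] [ 0.6035 -0.0493] [ 0.6372 -0.0511]
[324.6 232.9] [291 225  69  16 924] [0.5878 0.037 ] [0.622 0.032]
[211.3 247.9] [205 243  14  11 126] [ 0.6408 -0.2912] [ 0.6731 -0.2843]
[209.3 258.4] [206 255   9   6  21] [ 0.6797 -0.2931] [ 0.7106 -0.2861]
[423.3 278.3] [325 276 200   6 712] [0.7586 0.29  ] [0.7866 0.2759]
```

View pics/c1.png

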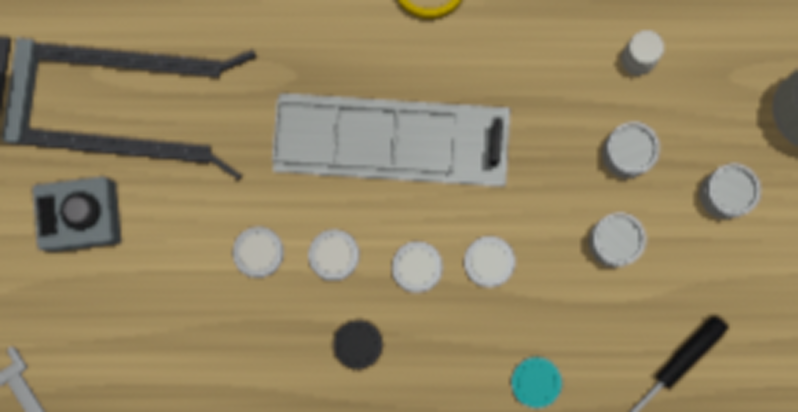

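The crop confirms this: three steel-rimmed tins to the right of the tray, with the jar above them, smaller and rimless. The lids to use are the white discs, and the black and turquoise ones are excluded. Next I'll measure the tray and bay poses.

```bash
cat >> h.py <<'E'
def tray(im,z=.005):
    hsv=cv2.cvtColor(im,cv2.COLOR_BGR2HSV); g=(hsv[:,:,1]<75)
    g[:, :203]=0; g[:,312:]=0; g[:160]=0; g[213:]=0
    g=cv2.morphologyEx(g.astype(np.uint8),cv2.MORPH_OPEN,np.ones((3,3)))
    b=max(cv2.findContours(g,0,2)[0],key=cv2.contourArea)
    P=np.array([ray("top",*p[0],z)[:2]*1000 for p in b],np.float32)
    (c,s,a)=cv2.minAreaRect(P); bx=cv2.boxPoints((c,s,a))
    return np.array(c)/1000,s,a,bx
E
python3 - <<'E'
from h import *
im=cv2.imread("pics/top0.png"); print(tray(im))
# bay: dark guides edges by column
hsv=cv2.cvtColor(im,cv2.COLOR_BGR2HSV); d=(hsv[:,:,2]<85)
U=[];L=[]
for u in range(126,186,4):
    r=np.where(d[150:202,u])[0]+150
    lo=r[r<180]; hi=r[r>=180]
    up=lo.max() if len(lo) else 0; 
    U.append((u,lo.min() if len(lo) else -1,up)); L.append((u,hi.min() if len(hi) else -1,hi.max() if len(hi) else -1))
print(U);print(L)
b=cv2.imread("pics/scene0.png"); m=cv2.cvtColor(b,cv2.COLOR_BGR2HSV)[:,:,2]<60
for c,s in blobs(b,m[:, :],20,400):
    if 265<c[0]<285 and 200<c[1]<250: print("tab scene",c,s,ray("scene",*c,.03))
m=hsv[:,:,2]<60
for c,s in blobs(im,m,20,400):
    if 280<c[0]<300 and 180<c[1]<210 or 225<c[0]<250 and 250<c[1]<280: print("tab/black top",c,s,ray("top",*c,.05),ray("top",*c,.012))
print("btn",ray("top",139,216,.067),ray("scene",431,200,.067))
cv2.imwrite("pics/c2.png",cv2.resize(im[140:250,70:320],None,fx=3.2,fy=3.2,interpolation=cv2.INTER_CUBIC))
cv2.imwrite("pics/c3.png",cv2.resize(b[185:275,260:510],None,fx=3.2,fy=3.2,interpolation=cv2.INTER_CUBIC))
cv2.imwrite("pics/c23.png",np.vstack([cv2.imread("pics/c2.png")[:310],cv2.imread("pics/c3.png")]))
E
```

```text
(array([0.58284076, 0.01104845]), (274.73681640625, 94.99842071533203), 86.50666809082031, array([[ 527.05963, -123.17047],
       [ 621.88153, -128.95895],
       [ 638.6219 ,  145.26736],
       [ 543.8    ,  151.05585]], dtype=float32))
[(126, np.int64(156), np.int64(161)), (130, np.int64(157), np.int64(162)), (134, np.int64(157), np.int64(162)), (138, np.int64(157), np.int64(163)), (142, np.int64(158), np.int64(163)), (146, np.int64(158), np.int64(163)), (150, np.int64(159), np.int64(164)), (154, np.int64(159), np.int64(164)), (158, np.int64(159), np.int64(164)), (162, np.int64(160), np.int64(165)), (166, np.int64(160), np.int64(165)), (170, np.int64(160), np.int64(165)), (174, np.int64(161), np.int64(166)), (178, np.int64(161), np.int64(166)), (182, np.int64(162), np.int64(167))]
[(126, np.int64(188), np.int64(193)), (130, np.int64(188), np.int64(193)), (134, np.int64(188), np.int64(193)), (138, np.int64(189), np.int64(194)), (142, np.int64(189), np.int64(194)), (146, np.int64(190), np.int64(195)), (150, np.int64(190), np.int64(195)), (154, np.int64(190), np.int64(196)), (158, np.int64(191), np.int64(196)), (162, np.int64(191), np.int64(196)), (166, np.int64(192), np.int64(197)), (170, np.int64(192), np.int64(197)), (174, np.int64(192), np.int64(197)), (178, np.int64(193), np.int64(198)), (182, np.int64(193), np.int64(199))]
tab scene [273.96774194 226.80645161] [273 216   3  22  62] [ 0.57689226 -0.11208185  0.03      ]
tab/black top [289.27083333 191.625     ] [288 184   4  16  48] [ 0.57163354 -0.10658574  0.05      ] [ 0.57789477 -0.10835142  0.012     ]
tab/black top [239.48598131 264.90186916] [232 257  16  17 214] [0.34675106 0.04448453 0.05      ] [0.3462417  0.04726717 0.012     ]
btn [0.49265034 0.34837328 0.067     ] [0.50872985 0.3596254  0.067     ]
```

View pics/c23.png

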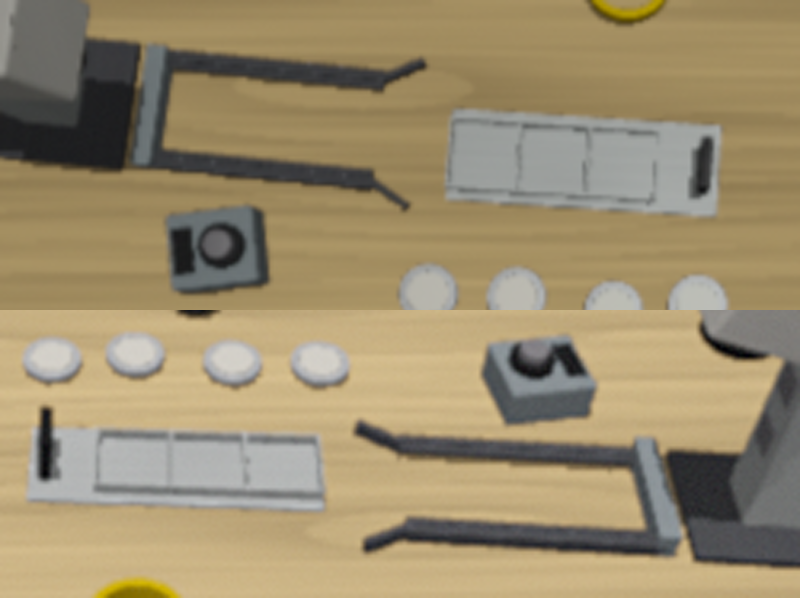

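The crop shows the tray's nose facing the bay mouth, near crop pixel (375,130). Its tab is at the right end, and the button sits on the box at crop pixel (220,243). Now I'll move towards the tins.

Call:
apply_moves --delta_pos '[[0,0,0.2],[0,0,0.2],[0.25,-0.5,0.2],[0.25,-0.5,0.2],[0.25,-0.5,0.2],[0.25,-0.5,0.2],[0.25,-0.5,0.2],[0.25,-0.5,0.2]]' --dr '[[0,0,0],[0,0,0],[0,0,-0.84],[0,0,-0.84],[0,0,-0.84],[0,0,-0.84],[0,0,-0.84],[0,0,-0.84]]' --jaw '[1,1,1,1,1,1,1,1]' --force 25

```text
time: 0.77
tool_pos: [0.2947, 0.2843, 0.3066]
tool_rot: [-3.141, 0.002, 2.341]
contact_force: [0.1, 0.9, 0.7]
opening: 0.0915
grip_force: 0.0
```

Call:
apply_moves --delta_pos '[[0.34,-0.645,0],[0.34,-0.645,0],[0.34,-0.645,0],[0.34,-0.645,0],[0.34,-0.645,0],[0.34,-0.645,0],[0.34,-0.645,0],[0.34,-0.645,0]]' --dr '[[0,0,-0.84],[0,0,-0.84],[0,0,-0.84],[0,0,-0.84],[0,0,-0.84],[0,0,-0.84],[0,0,-0.84],[0,0,-0.84]]' --jaw '[1,1,1,1,1,1,1,1]'

```text
time: 1.43
tool_pos: [0.4321, 0.0242, 0.306]
tool_rot: [-3.141, 0.002, 1.917]
contact_force: [-0.5, 0.4, -0.5]
opening: 0.0918
grip_force: 0.0
```

```bash
cat >> h.py <<'E'
def state():
    s=telemetry.observe(); print("t",s["time"],"tcp",np.round(s["tool_pos"],4),"rpy",np.round(s["tool_rot"],4),"F",np.round(s["contact_force"],1),"open",round(s["opening"],4),"grip",round(s["grip_force"],1))
def look(z_list=(.013,.05,.055,.063),box=(100,400,140,300)):
    im=eyes.read_camera("top")[:,:,::-1].copy(); b=eyes.read_camera("scene")[:,:,::-1].copy()
    hsv=cv2.cvtColor(im,cv2.COLOR_BGR2HSV); g=(hsv[:,:,1]<60)&(hsv[:,:,2]>90)
    for c,s in blobs(im,g,120,4000):
        if box[0]<c[0]<box[1] and box[2]<c[1]<box[3]: print("T",c.round(1),s[2:],*[ray("top",*c,z)[:2].round(4) for z in z_list])
    h2=cv2.cvtColor(b,cv2.COLOR_BGR2HSV); g=(h2[:,:,1]<50)&(h2[:,:,2]>165)
    for c,s in blobs(b,g,70,1500):
        if 160<c[0]<460 and 180<c[1]<260: print("S",c.round(1),s[2:],*[ray("scene",*c,z)[:2].round(4) for z in z_list])
    return im,b
E
python3 - <<'E'
from h import *
state(); im,b=look((.013,.05)); cv2.imwrite("pics/s2.png",b); cv2.imwrite("pics/t2.png",im)
print("bay",[ray("top",u,v,.0155)[:2].round(4) for u,v in((126,175),(154,177.7),(182,180.4),(188,181))])
E
```

```text
t 1.4333 tcp [0.4321 0.0242 0.306 ] rpy [-3.1409e+00  2.4000e-03  1.9172e+00] F [-0.5  0.4 -0.5] open 0.0918 grip 0.0
T [344.1 158. ] [ 16  16 162] [ 0.6879 -0.2849] [ 0.6786 -0.2782]
T [116.3 171. ] [ 11  38 202] [0.6425 0.4438] [0.6346 0.4298]
T [257.  193.9] [  87   70 2116] [ 0.57   -0.0058] [ 0.5641 -0.007 ]
T [339.8 193.5] [ 20  21 313] [ 0.5721 -0.2692] [ 0.5662 -0.2629]
T [190.5 211.9] [ 15  49 416] [0.5117 0.204 ] [0.5075 0.1968]
T [222.6 216.3] [  54   48 2132] [0.4981 0.1022] [0.4943 0.0979]
T [376.5 208.6] [ 21  21 312] [ 0.5242 -0.3846] [ 0.5196 -0.3751]
T [136.6 216.9] [ 29  27 359] [0.4955 0.373 ] [0.4917 0.361 ]
T [334.6 226.7] [ 20  20 319] [ 0.4664 -0.2509] [ 0.4635 -0.2451]
T [287.7 234.7] [ 19  19 286] [ 0.4406 -0.103 ] [ 0.4384 -0.1014]
T [229.8 248.8] [ 23  10 123] [0.3961 0.078 ] [0.3951 0.0744]
T [186.9 257.9] [ 14  23 230] [0.3673 0.2113] [0.3672 0.204 ]
T [249.8 265.7] [ 14  23 224] [0.3438 0.0151] [0.3443 0.0133]
T [123.9 292.1] [ 38  53 413] [0.2623 0.4023] [0.2652 0.3895]
S [229.  196.7] [ 19  13 150] [ 0.4264 -0.2553] [ 0.4665 -0.2496]
S [275.6 199.1] [ 18  13 180] [ 0.4399 -0.1071] [ 0.4795 -0.1068]
S [301.6 197.5] [ 19  12 177] [ 0.4336 -0.0242] [ 0.4734 -0.0269]
S [361.1 200.6] [ 16  11 125] [0.4509 0.1632] [0.4901 0.1537]
S [184.9 210.2] [ 17  13 138] [ 0.4857 -0.387 ] [ 0.5237 -0.3766]
S [220.8 220.9] [ 20  15 173] [ 0.5336 -0.2726] [ 0.5698 -0.2663]
S [295.7 237.2] [ 94  25 508] [ 0.6036 -0.0489] [ 0.6373 -0.0507]
S [324.9 232.6] [ 69  18 952] [0.5867 0.0379] [0.621  0.0329]
S [211.3 247.9] [ 14  11 127] [ 0.6409 -0.2912] [ 0.6732 -0.2842]
bay [array([0.629 , 0.4114]), array([0.6206, 0.3222]), array([0.6122, 0.233 ]), array([0.6104, 0.2138])]
```

Call:
apply_moves --delta_pos '[[0.345,-0.736,-0.2],[0.345,-0.736,-0.2],[0.345,-0.736,-0.2],[0.345,-0.736,-0.2],[0.345,-0.736,-0.2],[0.345,-0.736,-0.2],[0.345,-0.736,-0.4675],[0.345,-0.736,-0.4675]]' --dr '[[0,0,-0.81],[0,0,-0.81],[0,0,-0.81],[0,0,-0.81],[0,0,-0.81],[0,0,-0.81],[0,0,-0.81],[0,0,-0.81]]' --jaw '[0.85,0.85,0.85,0.85,0.85,0.85,0.85,0.85]'

```text
time: 2.2
tool_pos: [0.5535, -0.2309, 0.177]
tool_rot: [3.138, 0.001, 1.52]
contact_force: [0.3, 0.2, 0.7]
opening: 0.0781
grip_force: 0.0
```

Call:
apply_moves --delta_pos '[[0,0,0],[0,0,0],[0,0,0],[0,0,0],[0,0,0],[0,0,0]]' --dr '[[0,0,0],[0,0,0],[0,0,0],[0,0,0],[0,0,0],[0,0,0]]' --jaw '[0.85,0.85,0.85,0.85,0.85,0.85]'

```text
time: 2.7
tool_pos: [0.5525, -0.23, 0.1791]
tool_rot: [3.139, 0.001, 1.52]
contact_force: [0.6, 0.2, -0.3]
opening: 0.0782
grip_force: 0.0
```

Call:
apply_moves --delta_pos '[[0.039,-0.086,-0.2],[0.039,-0.086,-0.2],[0.039,-0.086,-0.2],[0.039,-0.086,-0.3],[0.039,-0.086,-0.38],[0.039,-0.086,-0.38],[0.039,-0.086,-0.38],[0.039,-0.086,-0.38]]' --dr '[[0,0,-0.02],[0,0,-0.02],[0,0,-0.02],[0,0,-0.02],[0,0,-0.02],[0,0,-0.02],[0,0,-0.02],[0,0,-0.02]]' --jaw '[0.85,0.85,0.85,0.85,0.85,0.85,0.85,0.85]'

```text
time: 3.37
tool_pos: [0.5689, -0.2657, 0.028]
tool_rot: [3.138, 0.002, 1.509]
contact_force: [0.5, 0.0, 0.6]
opening: 0.0781
grip_force: 0.0
```

Call:
apply_moves --delta_pos '[[0,0,0],[0,0,0],[0,0,0],[0,0,0],[0,0,0],[0,0,0]]' --dr '[[0,0,0],[0,0,0],[0,0,0],[0,0,0],[0,0,0],[0,0,0]]' --jaw '[0.3,0.3,0.3,0.3,0.3,0.3]' --force 25

```text
time: 3.87
tool_pos: [0.5682, -0.2655, 0.0265]
tool_rot: [3.14, 0.001, 1.509]
contact_force: [-0.8, 0.8, 6.9]
opening: 0.0576
grip_force: 25.0
```

Run:
```python
from h import *
state(); b=eyes.read_camera("scene")[:,:,::-1]; cv2.imwrite("pics/g1.png",cv2.resize(b[150:280,130:330],None,fx=3,fy=3))
```

```text
t 3.8667 tcp [ 0.5682 -0.2655  0.0265] rpy [3.1396e+00 1.0000e-03 1.5090e+00] F [-0.8  0.8  6.9] open 0.0576 grip 25.0
```

View pics/g1.png

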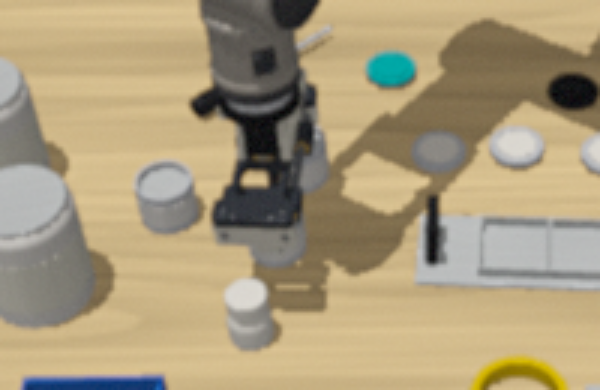

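The crop shows the gripper around tin A at crop pixel (270,235), with the opening at 58 mm. The other tins and the jar are undisturbed. Carrying it to the nose compartment.

Call:
apply_moves --delta_pos '[[0,0,0.1],[0,0,0.2],[0,0,0.2],[0.027,0.475,0.2],[0.027,0.475,0.2],[0.027,0.475,0.2],[0.027,0.475,0.2],[0.027,0.475,0.2]]' --dr '[[0,0,0],[0,0,0],[0,0,0],[0,0,0],[0,0,0],[0,0,0],[0,0,0],[0,0,0]]' --jaw '[0.3,0.3,0.3,0.3,0.3,0.3,0.3,0.3]' --force 35

```text
time: 4.58
tool_pos: [0.5778, -0.0711, 0.105]
tool_rot: [-3.141, -0.001, 1.511]
contact_force: [1.2, 0.1, -1.3]
opening: 0.0572
grip_force: 35.0
```

Call:
apply_moves --delta_pos '[[0.025,0.45,0],[0.025,0.45,0],[0.025,0.45,0],[0.025,0.45,0],[0.025,0.45,0],[0.025,0.45,0],[0.025,0.45,0],[0.025,0.45,0]]' --dr '[[0,0,0],[0,0,0],[0,0,0],[0,0,0],[0,0,0],[0,0,0],[0,0,0],[0,0,0]]' --jaw '[0.3,0.3,0.3,0.3,0.3,0.3,0.3,0.3]'

```text
time: 5.25
tool_pos: [0.5883, 0.1037, 0.1049]
tool_rot: [-3.141, 0.001, 1.508]
contact_force: [-0.3, -0.2, -1.9]
opening: 0.0577
grip_force: 35.0
```

Run:
```python
from h import *
state(); im,b=look((.013,.05)); cv2.imwrite("pics/g2.png",cv2.resize(b[150:280,220:450],None,fx=3,fy=3))
```

```text
t 5.25 tcp [0.5883 0.1037 0.1049] rpy [-3.1414e+00  6.0000e-04  1.5083e+00] F [-0.3 -0.2 -1.9] open 0.0577 grip 35.0
T [221.4 150.8] [  8  32 222] [0.71   0.1098] [0.7002 0.1053]
T [172.9 152.7] [  9  32 230] [0.703  0.2653] [0.6934 0.2563]
T [197.4 153.5] [  39   33 1208] [0.7005 0.1865] [0.6909 0.1798]
T [343.9 158.1] [ 16  16 168] [ 0.6875 -0.2843] [ 0.6783 -0.2775]
T [116.3 171.2] [ 11  38 205] [0.6417 0.4437] [0.6338 0.4297]
T [258.  190.3] [  77   35 1982] [ 0.5815 -0.0087] [ 0.5753 -0.0098]
T [191.4 227.4] [  62   78 3401] [0.4628 0.1998] [0.46   0.1927]
T [376.4 208.6] [ 21  21 314] [ 0.5241 -0.3844] [ 0.5196 -0.3749]
T [136.7 217. ] [ 29  27 367] [0.4951 0.3728] [0.4914 0.3608]
T [334.6 226.7] [ 20  20 318] [ 0.4664 -0.2509] [ 0.4635 -0.2451]
T [231.3 232.5] [ 19  19 268] [0.447  0.0743] [0.4447 0.0708]
T [287.7 234.7] [ 19  19 286] [ 0.4406 -0.103 ] [ 0.4384 -0.1014]
T [261.3 236.7] [ 19  19 283] [ 0.4343 -0.0202] [ 0.4323 -0.021 ]
T [113.2 274.8] [ 16  16 130] [0.3148 0.4379] [0.3162 0.4241]
S [229.  196.8] [ 19  13 156] [ 0.4268 -0.2553] [ 0.4669 -0.2496]
S [275.6 199.2] [ 18  13 182] [ 0.4402 -0.1071] [ 0.4798 -0.1068]
S [301.7 197.6] [ 19  12 179] [ 0.4338 -0.024 ] [ 0.4737 -0.0267]
S [331.6 200.1] [ 17  13 174] [0.4473 0.0701] [0.4867 0.064 ]
S [184.2 210.2] [ 20  14 161] [ 0.4855 -0.3894] [ 0.5235 -0.3789]
S [305.9 234.1] [  77   26 1191] [ 0.5918 -0.0186] [ 0.6259 -0.0215]
S [211.3 247.9] [ 14  11 127] [ 0.6409 -0.2912] [ 0.6732 -0.2842]
```

View pics/g2.png

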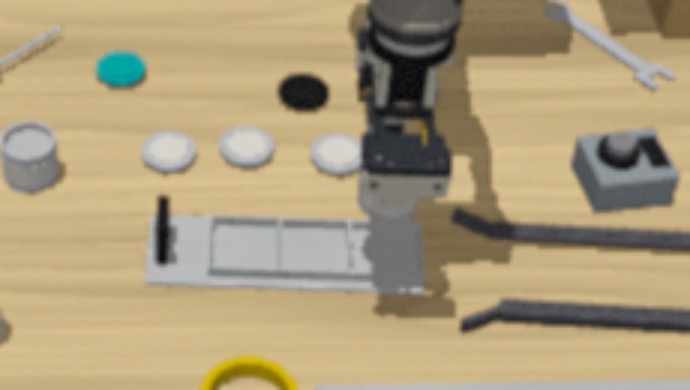

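The tin hangs over the nose compartment at crop pixel (390,240), held at 58 mm, and the tray has not moved. Lowering and releasing it.

Call:
apply_moves --delta_pos '[[0.001,0.008,-0.08],[0.001,0.008,-0.12],[0.001,0.008,-0.14],[0.001,0.008,-0.16],[0.001,0.008,-0.175],[0.001,0.008,-0.18],[0.001,0.008,-0.18],[0.001,0.008,-0.18]]' --dr '[[0,0,0],[0,0,0],[0,0,0],[0,0,0],[0,0,0],[0,0,0],[0,0,0],[0,0,0]]' --jaw '[0.3,0.3,0.3,0.3,0.3,0.3,0.3,0.3]'

```text
time: 6.02
tool_pos: [0.5892, 0.1079, 0.0337]
tool_rot: [3.14, -0.0, 1.509]
contact_force: [0.3, 0.3, -1.1]
opening: 0.0578
grip_force: 35.0
```

Call:
apply_moves --delta_pos '[[0,0,-0.004],[0,0,-0.004],[0,0,-0.004],[0,0,-0.004]]' --dr '[[0,0,0],[0,0,0],[0,0,0],[0,0,0]]' --jaw '[0.3,0.3,0.3,0.3]'

```text
time: 6.35
tool_pos: [0.5888, 0.1081, 0.0317]
tool_rot: [3.141, -0.0, 1.509]
contact_force: [0.2, -0.2, -0.3]
opening: 0.0573
grip_force: 35.0
```

Call:
apply_moves --delta_pos '[[0,0,0],[0,0,0],[0,0,0],[0,0,0.06],[0,0,0.15],[0,0,0.25],[0,0,0.25],[0,0,0.25]]' --dr '[[0,0,0],[0,0,0],[0,0,0],[0,0,0],[0,0,0],[0,0,0],[0,0,0],[0,0,0]]' --jaw '[0.85,0.85,0.85,0.85,0.85,0.85,0.85,0.85]'

```text
time: 7.02
tool_pos: [0.5904, 0.1081, 0.1344]
tool_rot: [3.135, -0.001, 1.509]
contact_force: [0.2, -0.2, -0.9]
opening: 0.0781
grip_force: 0.0
```

Call:
apply_moves --delta_pos '[[-0.16,-0.36,0.1],[-0.16,-0.36,0.1],[-0.16,-0.36,0.1],[-0.16,-0.36,0.1],[-0.16,-0.36,0.1],[-0.16,-0.36,0.1]]' --dr '[[0,0,0],[0,0,0],[0,0,0],[0,0,0],[0,0,0],[0,0,0]]' --jaw '[0.85,0.85,0.85,0.85,0.85,0.85]'

```text
time: 7.52
tool_pos: [0.5239, -0.0376, 0.171]
tool_rot: [-3.141, -0.0, 1.505]
contact_force: [-1.0, -0.2, -0.0]
opening: 0.0782
grip_force: 0.0
```

Run:
```python
from h import *
state(); im,b=look((.013,.05,.055)); cv2.imwrite("pics/g3.png",cv2.resize(im[140:260,160:400],None,fx=3,fy=3))
cv2.imwrite("pics/g3s.png",b)
```

```text
t 7.5167 tcp [ 0.5239 -0.0376  0.171 ] rpy [-3.1409e+00 -2.0000e-04  1.5052e+00] F [-1.  -0.2 -0. ] open 0.0782 grip 0.0
T [343.9 158.1] [ 16  16 167] [ 0.6876 -0.2844] [ 0.6784 -0.2777] [ 0.6771 -0.2767]
T [238.1 170. ] [ 15  36 274] [0.6473 0.0553] [0.6392 0.0523] [0.6381 0.0519]
T [116.3 171.3] [ 11  38 207] [0.6416 0.4438] [0.6337 0.4298] [0.6326 0.4279]
T [268.2 177.9] [  56   45 1765] [ 0.622  -0.0411] [ 0.6146 -0.0413] [ 0.6136 -0.0413]
T [230.6 195.1] [ 69  40 926] [0.5659 0.0781] [0.5601 0.0745] [0.5594 0.074 ]
T [376.4 208.6] [ 21  21 315] [ 0.5242 -0.3845] [ 0.5197 -0.3749] [ 0.519  -0.3736]
T [136.7 217. ] [ 29  27 368] [0.4952 0.3726] [0.4914 0.3606] [0.4909 0.359 ]
T [282.8 213.8] [ 10  17 124] [ 0.5068 -0.0875] [ 0.5027 -0.0864] [ 0.5022 -0.0863]
T [334.6 226.7] [ 20  20 322] [ 0.4664 -0.251 ] [ 0.4635 -0.2452] [ 0.4631 -0.2444]
T [203.4 231.3] [ 19  19 278] [0.4507 0.1618] [0.4483 0.1559] [0.4479 0.155 ]
T [121.6 288. ] [ 37  45 350] [0.2746 0.4101] [0.2771 0.397 ] [0.2774 0.3953]
S [229.1 196.8] [ 19  13 151] [ 0.4266 -0.255 ] [ 0.4667 -0.2493] [ 0.4721 -0.2486]
S [275.5 199.2] [ 18  13 183] [ 0.4401 -0.1073] [ 0.4797 -0.107 ] [ 0.485  -0.1069]
S [331.3 197.8] [15  8 94] [0.4362 0.0701] [0.4759 0.064 ] [0.4813 0.0632]
S [359.6 200.4] [ 18  12 178] [0.4501 0.1584] [0.4893 0.1491] [0.4946 0.1478]
S [184.2 210.2] [ 20  14 159] [ 0.4856 -0.3894] [ 0.5236 -0.3789] [ 0.5287 -0.3775]
S [349.6 223.4] [ 20  14 174] [0.5502 0.1153] [0.5858 0.1075] [0.5906 0.1065]
S [295.6 237.2] [ 94  26 515] [ 0.6034 -0.0491] [ 0.6371 -0.0509] [ 0.6417 -0.0511]
S [317.5 233.7] [ 52  18 370] [0.5907 0.0157] [0.6248 0.0115] [0.6294 0.0109]
S [211.3 247.9] [ 14  11 127] [ 0.6409 -0.2912] [ 0.6732 -0.2842] [ 0.6776 -0.2833]
```

View pics/g3.png

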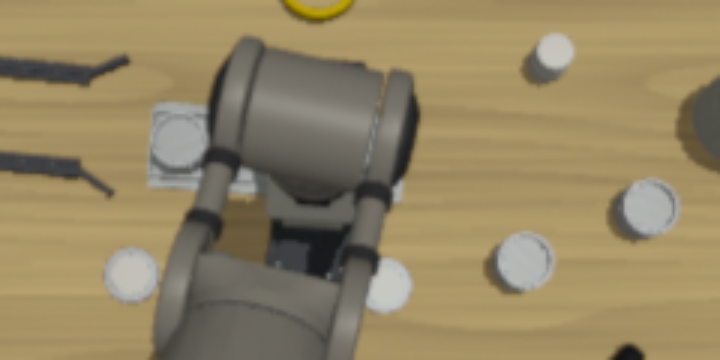

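The crop shows tin A standing in the nose compartment at crop pixel (180,140). Tins B (525,262) and C (648,208) have not moved. Next is tin B.

Call:
apply_moves --delta_pos '[[-0.147,-0.524,-0.05],[-0.147,-0.524,-0.05],[-0.147,-0.524,-0.05],[-0.147,-0.524,-0.05],[-0.147,-0.524,-0.1],[-0.147,-0.524,-0.12],[-0.147,-0.524,-0.12],[-0.147,-0.524,-0.12]]' --dr '[[0,0,0],[0,0,0],[0,0,0],[0,0,0],[0,0,0],[0,0,0],[0,0,0],[0,0,0]]' --jaw '[0.85,0.85,0.85,0.85,0.85,0.85,0.85,0.85]'

```text
time: 8.28
tool_pos: [0.4657, -0.2446, 0.122]
tool_rot: [-3.139, -0.002, 1.508]
contact_force: [-0.1, 0.0, -0.2]
opening: 0.0781
grip_force: 0.0
```

Call:
apply_moves --delta_pos '[[0,0,0],[0,0,0],[0,0,0]]' --dr '[[0,0,0],[0,0,0],[0,0,0]]' --jaw '[0.85,0.85,0.85]'

```text
time: 8.53
tool_pos: [0.4668, -0.2444, 0.1242]
tool_rot: [3.14, 0.0, 1.511]
contact_force: [-0.2, 0.6, 0.0]
opening: 0.0781
grip_force: 0.0
```

Run:
```python
from h import *
state(); im,b=look((.05,))
```

```text
t 8.5333 tcp [ 0.4668 -0.2444  0.1242] rpy [3.1404e+00 5.0000e-04 1.5111e+00] F [-0.2  0.6  0. ] open 0.0781 grip 0.0
T [343.9 158.2] [ 16  16 170] [ 0.6781 -0.2774]
T [116.3 171.2] [ 11  38 208] [0.6339 0.4297]
T [250.8 190.3] [  87   34 2405] [0.5753 0.0123]
T [362.1 207.4] [  55   55 1541] [ 0.5233 -0.3308]
T [136.7 216.9] [ 29  27 372] [0.4915 0.3608]
T [386.9 223.3] [ 23  30 235] [ 0.4744 -0.4059]
T [203.4 231.2] [ 18  19 277] [0.4484 0.1559]
T [230.9 232.3] [ 19  19 281] [0.4454 0.0717]
T [287.5 234.6] [ 18  18 274] [ 0.4388 -0.1009]
T [328.7 276.7] [  80  103 3717] [ 0.3122 -0.2251]
T [344.4 234.7] [ 30  14 162] [ 0.4391 -0.2748]
T [261.3 236.7] [ 19  19 284] [ 0.4323 -0.0211]
T [123.9 292.1] [ 38  53 414] [0.2652 0.3894]
S [301.7 197.6] [ 19  12 179] [ 0.4737 -0.0267]
S [279.2 200.6] [12 11 83] [ 0.4862 -0.0958]
S [332.2 200.2] [ 19  13 186] [0.4868 0.0657]
S [359.5 200.5] [ 18  12 181] [0.4896 0.1487]
S [184.2 210.1] [ 20  14 163] [ 0.5232 -0.3788]
S [312.4 233.2] [  94   32 1400] [ 0.6226 -0.0027]
S [211.3 247.9] [ 14  11 127] [ 0.6732 -0.2842]
```

Call:
apply_moves --delta_pos '[[-0.004,-0.0065,-0.1],[-0.004,-0.0065,-0.18],[-0.004,-0.0065,-0.22],[-0.004,-0.0065,-0.244],[-0.004,-0.0065,-0.244],[-0.004,-0.0065,-0.244],[-0.004,-0.0065,-0.244]]' --dr '[[0,0,0],[0,0,0],[0,0,0],[0,0,0],[0,0,0],[0,0,0],[0,0,0]]' --jaw '[0.85,0.85,0.85,0.85,0.85,0.85,0.85]'

```text
time: 9.22
tool_pos: [0.4653, -0.2487, 0.0272]
tool_rot: [3.139, 0.001, 1.509]
contact_force: [0.1, -0.1, 0.7]
opening: 0.078
grip_force: 0.0
```

Call:
apply_moves --delta_pos '[[0,0,0],[0,0,0],[0,0,0],[0,0,0],[0,0,0],[0,0,0]]' --dr '[[0,0,0],[0,0,0],[0,0,0],[0,0,0],[0,0,0],[0,0,0]]' --jaw '[0.3,0.3,0.3,0.3,0.3,0.3]'

```text
time: 9.72
tool_pos: [0.4647, -0.2485, 0.0265]
tool_rot: [3.14, 0.001, 1.509]
contact_force: [-0.9, 1.3, 5.9]
opening: 0.0576
grip_force: 35.0
```

Call:
apply_moves --delta_pos '[[0,0,0.1],[0,0,0.2],[0,0,0.2],[0.15,0.35,0.2],[0.15,0.35,0.2],[0.15,0.35,0.2],[0.15,0.35,0.2],[0.15,0.35,0.2]]' --dr '[[0,0,0],[0,0,0],[0,0,0],[0,0,0],[0,0,0],[0,0,0],[0,0,0],[0,0,0]]' --jaw '[0.3,0.3,0.3,0.3,0.3,0.3,0.3,0.3]'

```text
time: 10.38
tool_pos: [0.5255, -0.1036, 0.1056]
tool_rot: [3.141, -0.001, 1.513]
contact_force: [0.0, 0.6, -1.4]
opening: 0.0578
grip_force: 35.0
```

Call:
apply_moves --delta_pos '[[0.149,0.364,0],[0.149,0.364,0],[0.149,0.364,0],[0.149,0.364,0],[0.149,0.364,0],[0.149,0.364,0],[0.149,0.364,0]]' --dr '[[0,0,0],[0,0,0],[0,0,0],[0,0,0],[0,0,0],[0,0,0],[0,0,0]]' --jaw '[0.3,0.3,0.3,0.3,0.3,0.3,0.3]'

```text
time: 10.97
tool_pos: [0.5834, 0.0369, 0.1053]
tool_rot: [-3.141, 0.001, 1.509]
contact_force: [-0.6, -1.4, -1.5]
opening: 0.0575
grip_force: 35.0
```

Run:
```python
from h import *
state(); im,b=look((.05,)); cv2.imwrite("pics/g4.png",b)
```

```text
t 10.9667 tcp [0.5834 0.0369 0.1053] rpy [-3.1405e+00  5.0000e-04  1.5092e+00] F [-0.6 -1.4 -1.5] open 0.0575 grip 35.0
T [204.7 152.3] [ 10  32 220] [0.695  0.1573]
T [228.9 155.6] [  40   34 1211] [0.6848 0.0815]
T [253.  155.7] [ 10  32 222] [0.6848 0.0063]
T [343.9 158.1] [ 16  16 168] [ 0.6783 -0.2775]
T [116.3 171.3] [ 11  38 206] [0.6335 0.4297]
T [217.9 225. ] [  64   95 3796] [0.4676 0.1119]
T [271.9 191.3] [  49   31 1173] [ 0.5724 -0.053 ]
T [376.4 208.6] [ 21  21 317] [ 0.5196 -0.3748]
T [136.8 217. ] [ 29  27 369] [0.4914 0.3605]
T [287.7 234.7] [ 19  19 286] [ 0.4384 -0.1014]
T [261.3 236.7] [ 19  19 283] [ 0.4323 -0.021 ]
S [275.5 199.2] [ 18  13 183] [ 0.4797 -0.107 ]
S [301.6 197.6] [ 18  12 178] [ 0.4736 -0.0269]
S [184.2 210.2] [ 20  14 160] [ 0.5235 -0.3788]
S [294.8 234.1] [ 55  25 820] [ 0.6252 -0.0527]
S [211.3 247.9] [ 14  11 127] [ 0.6732 -0.2842]
```

Call:
apply_moves --delta_pos '[[0.003,0.003,-0.08],[0.003,0.003,-0.12],[0.003,0.003,-0.14],[0.003,0.003,-0.16],[0.003,0.003,-0.175],[0.003,0.003,-0.185],[0.003,0.003,-0.185],[0.003,0.003,-0.185]]' --dr '[[0,0,0],[0,0,0],[0,0,0],[0,0,0],[0,0,0],[0,0,0],[0,0,0],[0,0,0]]' --jaw '[0.3,0.3,0.3,0.3,0.3,0.3,0.3,0.3]'

```text
time: 11.73
tool_pos: [0.5855, 0.0385, 0.0324]
tool_rot: [3.14, 0.0, 1.509]
contact_force: [-0.0, 0.4, -0.7]
opening: 0.0574
grip_force: 35.0
```

Call:
apply_moves --delta_pos '[[0,0,0],[0,0,0],[0,0,0],[0,0,0.06],[0,0,0.15],[0,0,0.25],[0,0,0.25],[0,0,0.25]]' --dr '[[0,0,0],[0,0,0],[0,0,0],[0,0,0],[0,0,0],[0,0,0],[0,0,0],[0,0,0]]' --jaw '[0.85,0.85,0.85,0.85,0.85,0.85,0.85,0.85]'

```text
time: 12.4
tool_pos: [0.5868, 0.0386, 0.1349]
tool_rot: [3.135, 0.0, 1.509]
contact_force: [0.0, -0.2, -0.9]
opening: 0.0784
grip_force: 0.0
```

Call:
apply_moves --delta_pos '[[-0.1,-0.7,0.02],[-0.1,-0.7,0.02],[-0.1,-0.7,0.02],[-0.1,-0.7,0.02],[-0.1,-0.7,0.02],[-0.1,-0.7,0.02],[-0.1,-0.7,0.02],[-0.1,-0.7,0.02]]' --dr '[[0,0,0],[0,0,0],[0,0,0],[0,0,0],[0,0,0],[0,0,0],[0,0,0],[0,0,0]]' --jaw '[0.85,0.85,0.85,0.85,0.85,0.85,0.85,0.85]'

```text
time: 13.07
tool_pos: [0.5435, -0.2474, 0.1386]
tool_rot: [-3.141, 0.002, 1.503]
contact_force: [-0.9, 1.1, -0.5]
opening: 0.0777
grip_force: 0.0
```

Run:
```python
from h import *
state(); im,b=look((.013,.05,.055)); cv2.imwrite("pics/g5.png",b)
```

```text
t 13.0667 tcp [ 0.5435 -0.2474  0.1386] rpy [-3.1406e+00  1.7000e-03  1.5032e+00] F [-0.9  1.1 -0.5] open 0.0777 grip 0.0
T [363.5 169.4] [  57   53 1546] [ 0.6507 -0.3464] [ 0.6426 -0.3379] [ 0.6415 -0.3368]
T [116.3 171.2] [ 12  38 211] [0.6416 0.4438] [0.6337 0.4298] [0.6326 0.4279]
T [250.7 190.3] [  87   34 2400] [0.5816 0.0144] [0.5754 0.0126] [0.5745 0.0124]
T [376.7 210.4] [ 21  17 236] [ 0.5184 -0.3851] [ 0.514  -0.3755] [ 0.5134 -0.3742]
T [136.7 216.9] [ 29  27 374] [0.4954 0.3727] [0.4916 0.3607] [0.4911 0.3591]
T [203.4 231.2] [ 18  19 276] [0.4508 0.1618] [0.4483 0.1558] [0.448 0.155]
T [230.9 232.2] [ 19  19 282] [0.4479 0.0753] [0.4455 0.0717] [0.4452 0.0713]
T [287.9 234.9] [ 19  19 288] [ 0.4401 -0.1036] [ 0.4379 -0.1021] [ 0.4376 -0.1018]
T [261.3 236.7] [ 19  19 283] [ 0.4343 -0.0202] [ 0.4323 -0.021 ] [ 0.432  -0.0211]
T [124.  292.1] [ 38  53 415] [0.2623 0.4021] [0.2652 0.3893] [0.2655 0.3875]
S [302.3 197.7] [ 18  12 166] [ 0.4346 -0.0223] [ 0.4744 -0.0251] [ 0.4798 -0.0254]
S [274.7 199.1] [ 18  12 163] [ 0.4399 -0.1097] [ 0.4795 -0.1093] [ 0.4848 -0.1093]
S [332.2 200.2] [ 19  13 186] [0.4474 0.0719] [0.4868 0.0657] [0.4921 0.0649]
S [359.5 200.5] [ 18  12 181] [0.4504 0.158 ] [0.4896 0.1487] [0.4949 0.1475]
S [184.2 210.1] [ 20  14 163] [ 0.4852 -0.3894] [ 0.5232 -0.3788] [ 0.5283 -0.3774]
S [335.9 223.1] [ 63  16 412] [0.5484 0.0741] [0.5841 0.0678] [0.5889 0.067 ]
S [299.4 235.6] [ 94  26 884] [ 0.5975 -0.0379] [ 0.6314 -0.0401] [ 0.636  -0.0404]
S [211.3 247.9] [ 14  11 127] [ 0.6409 -0.2912] [ 0.6732 -0.2842] [ 0.6776 -0.2833]
```

Call:
apply_moves --delta_pos '[[-0.055,-0.315,-0.05],[-0.055,-0.315,-0.05],[-0.055,-0.315,-0.05],[-0.055,-0.315,-0.05],[-0.055,-0.315,-0.05],[-0.055,-0.315,-0.05],[-0.055,-0.315,-0.05],[-0.055,-0.315,-0.05]]' --dr '[[0,0,0],[0,0,0],[0,0,0],[0,0,0],[0,0,0],[0,0,0],[0,0,0],[0,0,0]]' --jaw '[0.85,0.85,0.85,0.85,0.85,0.85,0.85,0.85]'

```text
time: 13.83
tool_pos: [0.5239, -0.3653, 0.1201]
tool_rot: [3.141, -0.0, 1.511]
contact_force: [-0.2, 1.3, 0.5]
opening: 0.0782
grip_force: 0.0
```

Call:
apply_moves --delta_pos '[[-0.006,-0.028,-0.1],[-0.006,-0.028,-0.18],[-0.006,-0.028,-0.22],[-0.006,-0.028,-0.234],[-0.006,-0.028,-0.234],[-0.006,-0.028,-0.234],[-0.006,-0.028,-0.234]]' --dr '[[0,0,0],[0,0,0],[0,0,0],[0,0,0],[0,0,0],[0,0,0],[0,0,0]]' --jaw '[0.85,0.85,0.85,0.85,0.85,0.85,0.85]'

```text
time: 14.42
tool_pos: [0.5219, -0.379, 0.0283]
tool_rot: [3.139, 0.002, 1.51]
contact_force: [-0.1, -0.3, 0.3]
opening: 0.0781
grip_force: 0.0
```

Call:
apply_moves --delta_pos '[[0,0,0],[0,0,0],[0,0,0],[0,0,0],[0,0,0],[0,0,0]]' --dr '[[0,0,0],[0,0,0],[0,0,0],[0,0,0],[0,0,0],[0,0,0]]' --jaw '[0.3,0.3,0.3,0.3,0.3,0.3]'

```text
time: 14.92
tool_pos: [0.521, -0.3789, 0.0269]
tool_rot: [3.141, 0.001, 1.509]
contact_force: [-0.1, 0.3, 4.2]
opening: 0.0573
grip_force: 35.0
```

Call:
apply_moves --delta_pos '[[0,0,0.1],[0,0,0.2],[0,0,0.2],[0.075,0.42,0.2],[0.075,0.42,0.2],[0.075,0.42,0.2],[0.075,0.42,0.2],[0.075,0.42,0.2]]' --dr '[[0,0,0],[0,0,0],[0,0,0],[0,0,0],[0,0,0],[0,0,0],[0,0,0],[0,0,0]]' --jaw '[0.3,0.3,0.3,0.3,0.3,0.3,0.3,0.3]'

```text
time: 15.58
tool_pos: [0.5509, -0.2039, 0.1058]
tool_rot: [-3.14, -0.003, 1.513]
contact_force: [-0.5, -0.7, -0.4]
opening: 0.0575
grip_force: 35.0
```

Call:
apply_moves --delta_pos '[[0.073,0.44,0],[0.073,0.44,0],[0.073,0.44,0],[0.073,0.44,0],[0.073,0.44,0],[0.073,0.44,0],[0.073,0.44,0],[0.073,0.44,0]]' --dr '[[0,0,0],[0,0,0],[0,0,0],[0,0,0],[0,0,0],[0,0,0],[0,0,0],[0,0,0]]' --jaw '[0.3,0.3,0.3,0.3,0.3,0.3,0.3,0.3]'

```text
time: 16.25
tool_pos: [0.5798, -0.0358, 0.106]
tool_rot: [-3.141, 0.001, 1.508]
contact_force: [-0.3, 0.4, -0.5]
opening: 0.057
grip_force: 35.0
```

Run:
```python
from h import *
state(); im,b=look((.05,)); cv2.imwrite("pics/g6.png",b)
```

```text
t 16.25 tcp [ 0.5798 -0.0358  0.106 ] rpy [-3.1413e+00  5.0000e-04  1.5082e+00] F [-0.3  0.4 -0.5] open 0.057 grip 35.0
T [239.8 150.9] [ 14  32 224] [0.7001 0.0478]
T [267.3 158. ] [  51   38 1460] [ 0.6778 -0.0381]
T [343.8 158.2] [ 16  16 172] [ 0.6778 -0.2772]
T [116.3 171.2] [ 11  38 207] [0.6337 0.4297]
T [136.7 217. ] [ 29  27 370] [0.4914 0.3607]
T [203.4 231.2] [ 18  19 277] [0.4484 0.1559]
T [287.7 234.7] [ 19  19 286] [ 0.4384 -0.1014]
S [275.6 199.2] [ 19  13 185] [ 0.4797 -0.1066]
S [359.5 200.5] [ 18  12 179] [0.4894 0.1489]
S [331.1 202.1] [ 17   9 107] [0.4951 0.0618]
S [350.1 223.4] [ 19  14 168] [0.586  0.1087]
S [283.  233.8] [ 30  23 419] [ 0.6238 -0.0862]
S [211.3 247.9] [ 14  11 127] [ 0.6732 -0.2842]
S [341.6 244.8] [41  4 94] [0.6678 0.0756]
```

Call:
apply_moves --delta_pos '[[0.002,0.008,-0.08],[0.002,0.008,-0.12],[0.002,0.008,-0.14],[0.002,0.008,-0.16],[0.002,0.008,-0.175],[0.002,0.008,-0.186],[0.002,0.008,-0.186],[0.002,0.008,-0.186]]' --dr '[[0,0,0],[0,0,0],[0,0,0],[0,0,0],[0,0,0],[0,0,0],[0,0,0],[0,0,0]]' --jaw '[0.3,0.3,0.3,0.3,0.3,0.3,0.3,0.3]'

```text
time: 17.02
tool_pos: [0.5812, -0.0317, 0.0324]
tool_rot: [3.14, 0.0, 1.509]
contact_force: [-0.5, 0.1, -0.9]
opening: 0.0576
grip_force: 35.0
```

Call:
apply_moves --delta_pos '[[0,0,0],[0,0,0],[0,0,0],[0,0,0.06],[0,0,0.15],[0,0,0.25],[0,0,0.25],[0,0,0.25]]' --dr '[[0,0,0],[0,0,0],[0,0,0],[0,0,0],[0,0,0],[0,0,0],[0,0,0],[0,0,0]]' --jaw '[0.85,0.85,0.85,0.85,0.85,0.85,0.85,0.85]'

```text
time: 17.68
tool_pos: [0.5824, -0.0316, 0.1348]
tool_rot: [3.135, 0.001, 1.509]
contact_force: [-0.1, 0.8, -0.1]
opening: 0.0782
grip_force: 0.0
```

Call:
apply_moves --delta_pos '[[-0.25,-0.6,0.1],[-0.25,-0.6,0.1],[-0.25,-0.6,0.1],[-0.25,-0.6,0.1],[-0.25,-0.6,0.1],[-0.25,-0.6,0.1],[-0.25,-0.6,0.1],[-0.25,-0.6,0.1]]' --dr '[[0,0,0],[0,0,0],[0,0,0],[0,0,0],[0,0,0],[0,0,0],[0,0,0],[0,0,0]]' --jaw '[0.85,0.85,0.85,0.85,0.85,0.85,0.85,0.85]'

```text
time: 18.35
tool_pos: [0.4792, -0.2744, 0.1713]
tool_rot: [-3.141, 0.0, 1.504]
contact_force: [0.5, 1.0, -0.6]
opening: 0.0779
grip_force: 0.0
```

Run:
```python
from h import *
state(); im,b=look((.013,.05,.055)); cv2.imwrite("pics/t7.png",im); cv2.imwrite("pics/s7.png",b)
print(tray(im))
cv2.imwrite("pics/g7.png",np.vstack([cv2.resize(im[165:250,190:320],(780,300),interpolation=cv2.INTER_CUBIC)[:, :], cv2.resize(b[190:255,260:390],(780,300),interpolation=cv2.INTER_CUBIC)]))
# tin rims: hough on upscaled
for n,I,(x0,y0) in(("top",im,(200,165)),):
    c=cv2.resize(I[y0:y0+55,x0:x0+110],None,fx=6,fy=6,interpolation=cv2.INTER_CUBIC); g=cv2.cvtColor(c,cv2.COLOR_BGR2GRAY)
    h=cv2.HoughCircles(g,cv2.HOUGH_GRADIENT,1,80,param1=60,param2=18,minRadius=50,maxRadius=68)
    for q in h[0]: u,v=x0+(q[0]+.5)/6-.5,y0+(q[1]+.5)/6-.5; print(u.round(1),v.round(1),q[2]/6,ray("top",u,v,.055))
```

```text
t 18.35 tcp [ 0.4792 -0.2744  0.1713] rpy [-3.1409e+00  3.0000e-04  1.5042e+00] F [ 0.5  1.  -0.6] open 0.0779 grip 0.0
T [343.7 158.3] [ 16  16 174] [ 0.6869 -0.2837] [ 0.6777 -0.277 ] [ 0.6765 -0.276 ]
T [116.3 171.3] [ 12  38 210] [0.6415 0.4438] [0.6336 0.4298] [0.6326 0.4279]
T [382.6 198. ] [  60   58 1739] [ 0.5584 -0.4051] [ 0.5529 -0.3949] [ 0.5521 -0.3935]
T [250.7 190.3] [  87   34 2404] [0.5815 0.0143] [0.5753 0.0125] [0.5744 0.0123]
T [345.1 209.6] [ 14  15 122] [ 0.5206 -0.2852] [ 0.5161 -0.2784] [ 0.5155 -0.2775]
T [136.7 216.9] [ 29  27 374] [0.4953 0.3726] [0.4916 0.3606] [0.4911 0.359 ]
T [361.5 228. ] [ 31  16 192] [ 0.4624 -0.3356] [ 0.4596 -0.3274] [ 0.4592 -0.3263]
T [203.4 231.2] [ 18  19 277] [0.4509 0.1618] [0.4484 0.1559] [0.4481 0.1551]
T [230.9 232.3] [ 19  19 281] [0.4478 0.0752] [0.4454 0.0717] [0.4451 0.0713]
T [287.5 234.6] [ 18  19 279] [ 0.4409 -0.1024] [ 0.4387 -0.1009] [ 0.4384 -0.1007]
T [261.3 236.7] [ 19  19 284] [ 0.4343 -0.0203] [ 0.4323 -0.0211] [ 0.432  -0.0212]
T [388.1 242.2] [ 13  16 122] [ 0.418  -0.4183] [ 0.4165 -0.4077] [ 0.4162 -0.40
[... 291 characters left out ...]
717] [0.4867 0.0655] [0.492  0.0647]
S [359.5 200.5] [ 18  12 180] [0.4502 0.1581] [0.4895 0.1488] [0.4948 0.1475]
S [311.4 229.8] [  94   33 1094] [ 0.5748 -0.0013] [ 0.6095 -0.0048] [ 0.6142 -0.0053]
S [211.3 247.9] [ 14  11 127] [ 0.6409 -0.2912] [ 0.6732 -0.2842] [ 0.6776 -0.2833]
(array([0.58286707, 0.01122612]), (275.4471130371094, 95.12510681152344), 86.46682739257812, array([[ 526.9075 , -123.30455],
       [ 621.8518 , -129.16676],
       [ 638.82666,  145.75679],
       [ 543.8823 ,  151.619  ]], dtype=float32))
240.8 187.8 11.233334 [0.58209262 0.04281952 0.055     ]
219.3 186.8 11.233334 [0.58497061 0.10902788 0.055     ]
264.3 189.3 8.766666 [ 0.57767685 -0.02956102  0.055     ]
```

View pics/g7.png

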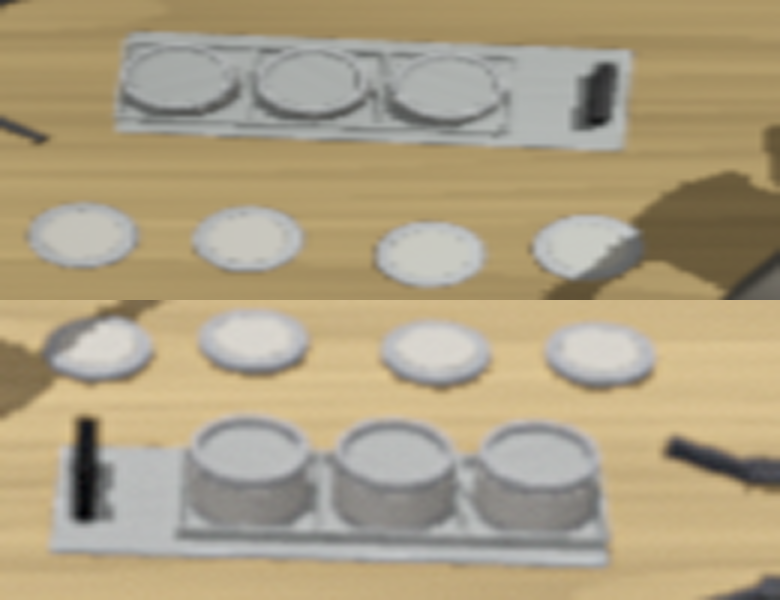

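The crops show all three tins upright in their compartments. The rims are at about (180,78), (311,80) and (448,87) in the upper crop, and (538,460), (395,460) and (250,455) in the lower one. Now I'll get the rim centres by fitting ellipses.

Run:
```python
from h import *
T=[(180,78),(311,80),(448,87)]; S=[(538,460),(395,460),(250,455)]
for a,b in zip(T,S):
    p=ray("top",190+a[0]/6-.4,165+a[1]/300*85-.4,.055); q=ray("scene",260+b[0]/6-.4,190+(b[1]-300)/300*65-.4,.055)
    print(p[:2].round(4),q[:2].round(4),((p+q)/2)[:2].round(4))
# predicted pixels for candidate tin centres (known TCP)
for p in((.5888,.1081,.055),(.5855,.0385,.055),(.5812,-.0317,.055)): 
    t=proj("top",p);s=proj("scene",p); print("pred crop",((t[0]+.4-190)*6).round(),((t[1]+.4-165)*300/85).round(),((s[0]+.4-260)*6).round(),(300+(s[1]+.4-190)*300/65).round())
# dark-gap edges in scene: foil ellipse fit
b=cv2.imread("pics/s7.png"); c=cv2.resize(b[190:255,260:390],None,fx=6,fy=6,interpolation=cv2.INTER_CUBIC); h=cv2.cvtColor(c,cv2.COLOR_BGR2HSV)
g=((h[:,:,1]<50)&(h[:,:,2]>160)).astype(np.uint8)
cs,_=cv2.findContours(g,cv2.RETR_CCOMP,2)
for k in cs:
    if 1500<cv2.contourArea(k)<9000 and len(k)>20:
        e=cv2.fitEllipse(k); u,v=260+(e[0][0]+.5)/6-.5,190+(e[0][1]+.5)/6-.5; print(np.round(e[0],1),np.round(e[1],1),ray("scene",u,v,.046)[:2].round(4),ray("scene",u,v,.055)[:2].round(4))
```

```text
[0.5854 0.1082] [0.5941 0.1049] [0.5897 0.1066]
[0.5839 0.041 ] [0.593  0.0363] [0.5884 0.0387]
[ 0.5779 -0.0294] [ 0.5875 -0.0331] [ 0.5827 -0.0312]
pred crop 180.0 74.0 543.0 454.0
pred crop 316.0 78.0 398.0 451.0
pred crop 453.0 83.0 252.0 448.0
[315.9 262.1] [63.7 89.4] [ 0.6193 -0.0029] [ 0.6276 -0.0038]
[599.9  65.8] [ 74.7 113.5] [0.4856 0.1501] [0.4951 0.1478]
[435.6  64. ] [ 75.7 111.2] [0.4829 0.0664] [0.4925 0.0649]
[106.1  63.4] [64.1 98.9] [ 0.4798 -0.1016] [ 0.4894 -0.1016]
[252.3  48.4] [ 75.1 111.1] [ 0.4697 -0.0266] [ 0.4794 -0.0273]
```

Call:
apply_moves --delta_pos '[[-0.097,0.424,-0.1],[-0.097,0.424,-0.1],[-0.097,0.424,-0.1],[-0.097,0.424,-0.2],[-0.097,0.424,-0.27],[-0.097,0.424,-0.27],[-0.097,0.424,-0.27],[-0.097,0.424,-0.27]]' --dr '[[0,0,0],[0,0,0],[0,0,0],[0,0,0],[0,0,0],[0,0,0],[0,0,0],[0,0,0]]' --jaw '[0.85,0.85,0.85,0.85,0.85,0.85,0.85,0.85]'

```text
time: 19.12
tool_pos: [0.4418, -0.1002, 0.0634]
tool_rot: [-3.14, -0.001, 1.512]
contact_force: [0.4, -0.2, 0.5]
opening: 0.0778
grip_force: 0.0
```

Call:
apply_moves --delta_pos '[[0,0,0],[0,0,0],[0,0,0]]' --dr '[[0,0,0],[0,0,0],[0,0,0]]' --jaw '[0.85,0.85,0.85]'

```text
time: 19.37
tool_pos: [0.4429, -0.1025, 0.0649]
tool_rot: [3.139, 0.001, 1.508]
contact_force: [0.7, 0.7, 0.3]
opening: 0.0787
grip_force: 0.0
```

Call:
apply_moves --delta_pos '[[-0.006,-0.006,-0.08],[-0.006,-0.006,-0.12],[-0.006,-0.006,-0.14],[-0.006,-0.006,-0.147],[-0.006,-0.006,-0.147],[-0.006,-0.006,-0.147],[-0.006,-0.006,-0.147]]' --dr '[[0,0,0],[0,0,0],[0,0,0],[0,0,0],[0,0,0],[0,0,0],[0,0,0]]' --jaw '[0.85,0.85,0.85,0.85,0.85,0.85,0.85]'

```text
time: 19.95
tool_pos: [0.4403, -0.1046, 0.006]
tool_rot: [3.14, 0.001, 1.509]
contact_force: [-0.6, 0.3, 0.5]
opening: 0.0779
grip_force: 0.0
```

Call:
apply_moves --delta_pos '[[0,0,0],[0,0,0],[0,0,0],[0,0,0],[0,0,0],[0,0,0]]' --dr '[[0,0,0],[0,0,0],[0,0,0],[0,0,0],[0,0,0],[0,0,0]]' --jaw '[0.3,0.3,0.3,0.3,0.3,0.3]' --force 20

```text
time: 20.45
tool_pos: [0.4398, -0.1043, 0.0053]
tool_rot: [3.141, 0.0, 1.509]
contact_force: [0.6, 0.1, 4.9]
opening: 0.0573
grip_force: 20.0
```

Run:
```python
from h import *
state(); state()
```

```text
t 20.45 tcp [ 0.4398 -0.1043  0.0053] rpy [3.1408e+00 2.0000e-04 1.5089e+00] F [0.6 0.1 4.9] open 0.0573 grip 20.0
t 20.45 tcp [ 0.4398 -0.1043  0.0053] rpy [3.1408e+00 2.0000e-04 1.5089e+00] F [0.6 0.1 4.9] open 0.0573 grip 20.0
```

Call:
apply_moves --delta_pos '[[0,0,0.08],[0,0,0.2],[0,0,0.21],[0.354,0.184,0.21],[0.354,0.184,0.21],[0.354,0.184,0.21],[0.354,0.184,0.21],[0.354,0.184,0.21]]' --dr '[[0,0,0],[0,0,0],[0,0,0],[0,0,0],[0,0,0],[0,0,0],[0,0,0],[0,0,0]]' --jaw '[0.3,0.3,0.3,0.3,0.3,0.3,0.3,0.3]'

```text
time: 21.12
tool_pos: [0.586, -0.0279, 0.0889]
tool_rot: [3.137, -0.001, 1.511]
contact_force: [-1.8, 0.1, 0.0]
opening: 0.0571
grip_force: 20.0
```

Call:
apply_moves --delta_pos '[[0,0,0],[0,0,0],[0,0,0],[0,0,0]]' --dr '[[0,0,0],[0,0,0],[0,0,0],[0,0,0]]' --jaw '[0.3,0.3,0.3,0.3]'

```text
time: 21.45
tool_pos: [0.5802, -0.0313, 0.0891]
tool_rot: [-3.141, 0.0, 1.508]
contact_force: [-1.2, 0.2, 0.3]
opening: 0.0575
grip_force: 20.0
```

Run:
```python
from h import *
state(); im,b=look((.05,)); cv2.imwrite("pics/g8.png",cv2.resize(b[170:260,255:395],None,fx=5,fy=5,interpolation=cv2.INTER_CUBIC))
```

```text
t 21.45 tcp [ 0.5802 -0.0313  0.0891] rpy [-3.1409e+00  1.0000e-04  1.5077e+00] F [-1.2  0.2  0.3] open 0.0575 grip 20.0
T [238.3 152.7] [ 13  31 215] [0.6942 0.0525]
T [265.2 159.6] [  50   37 1402] [ 0.6725 -0.0316]
T [343.8 158.2] [ 16  16 171] [ 0.678  -0.2772]
T [116.3 171.2] [ 11  38 207] [0.6337 0.4297]
T [136.7 216.9] [ 29  27 372] [0.4915 0.3605]
T [203.3 231.2] [ 19  19 278] [0.4484 0.156 ]
S [359.4 200.5] [ 18  12 181] [0.4893 0.1487]
S [331.5 202.7] [17  8 92] [0.4979 0.0626]
S [350.4 223.6] [ 19  14 160] [0.5865 0.1096]
S [281.8 233.7] [ 30  27 376] [ 0.6233 -0.0895]
S [211.3 247.9] [ 14  11 127] [ 0.6732 -0.2842]
S [342.1 244.9] [41  3 92] [0.668  0.0768]
```

View pics/g8.png

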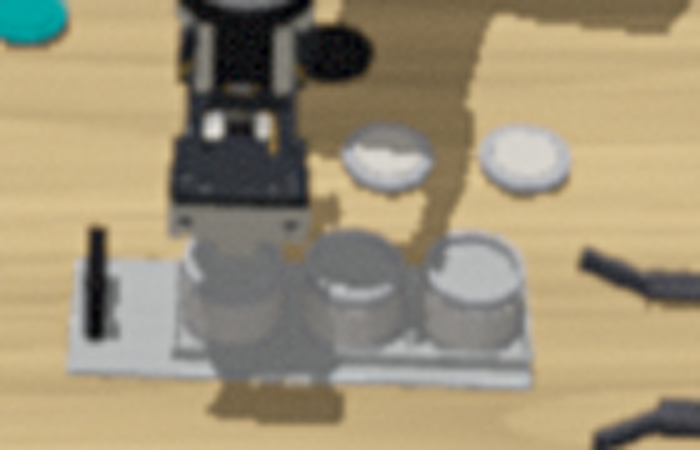

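The scene crop shows the gripper over the rear tin at (235,280), with the other two tins open. Setting the lid down slowly.

Call:
apply_moves --delta_pos '[[0.003,0,-0.04],[0.003,0,-0.055],[0.003,0,-0.065],[0.003,0,-0.072],[0.003,0,-0.078],[0.003,0,-0.082],[0.003,0,-0.085],[0.003,0,-0.085]]' --dr '[[0,0,0],[0,0,0],[0,0,0],[0,0,0],[0,0,0],[0,0,0],[0,0,0],[0,0,0]]' --jaw '[0.3,0.3,0.3,0.3,0.3,0.3,0.3,0.3]'

```text
time: 22.22
tool_pos: [0.5825, -0.0306, 0.0554]
tool_rot: [3.141, 0.0, 1.509]
contact_force: [-1.0, -0.0, -0.0]
opening: 0.0572
grip_force: 20.0
```

Call:
apply_moves --delta_pos '[[0,0,0],[0,0,0],[0,0,0]]' --dr '[[0,0,0],[0,0,0],[0,0,0]]' --jaw '[0.3,0.3,0.3]'

```text
time: 22.47
tool_pos: [0.5825, -0.0306, 0.0554]
tool_rot: [3.141, 0.0, 1.509]
contact_force: [0.2, -0.4, 1.6]
opening: 0.0572
grip_force: 20.0
```

Call:
apply_moves --delta_pos '[[0,0,0],[0,0,0],[0,0,0],[0,0,0.06],[0,0,0.08],[0,0,0.08],[0,0,0.08],[0,0,0.08]]' --dr '[[0,0,0],[0,0,0],[0,0,0],[0,0,0],[0,0,0],[0,0,0],[0,0,0],[0,0,0]]' --jaw '[0.85,0.85,0.85,0.85,0.2,0.0,0.0,0.0]'

```text
time: 23.13
tool_pos: [0.5819, -0.0305, 0.0863]
tool_rot: [-3.141, -0.0, 1.509]
contact_force: [-0.2, 0.5, 0.2]
opening: 0.0556
grip_force: 0.0
```

Call:
apply_moves --delta_pos '[[0,0,-0.03],[0,0,-0.045],[0,0,-0.055],[0,0,-0.06],[0,0,-0.062],[0,0,-0.062],[0,0,-0.062]]' --dr '[[0,0,0],[0,0,0],[0,0,0],[0,0,0],[0,0,0],[0,0,0],[0,0,0]]' --jaw '[0,0,0,0,0,0,0]'

```text
time: 23.72
tool_pos: [0.5829, -0.0307, 0.0633]
tool_rot: [3.14, 0.0, 1.509]
contact_force: [-0.7, -0.6, 8.3]
opening: 0.0093
grip_force: 4.1
```

Call:
apply_moves --delta_pos '[[0,0,0.12],[0,0,0.15],[-0.372,0.02,0.15],[-0.372,0.02,0.15],[-0.372,0.02,0.15],[-0.372,0.02,0.15],[-0.372,0.02,0.15],[-0.372,0.02,0.15]]' --dr '[[0,0,0],[0,0,0],[0,0,0],[0,0,0],[0,0,0],[0,0,0],[0,0,0],[0,0,0]]' --jaw '[0,0,0.85,0.85,0.85,0.85,0.85,0.85]'

```text
time: 24.38
tool_pos: [0.4331, -0.0226, 0.1226]
tool_rot: [3.141, 0.0, 1.508]
contact_force: [0.7, 0.6, -0.4]
opening: 0.0364
grip_force: 0.0
```

Call:
apply_moves --delta_pos '[[0,0,0],[0,0,0],[0,0,0]]' --dr '[[0,0,0],[0,0,0],[0,0,0]]' --jaw '[0.85,0.85,0.85]'

```text
time: 24.63
tool_pos: [0.4346, -0.0228, 0.1221]
tool_rot: [3.141, 0.0, 1.509]
contact_force: [-0.1, -0.1, 0.0]
opening: 0.0563
grip_force: 0.0
```

Run:
```python
from h import *
state(); im,b=look((.013,.063)); cv2.imwrite("pics/t9.png",im); cv2.imwrite("pics/s9.png",b)
```

```text
t 24.6333 tcp [ 0.4346 -0.0228  0.1221] rpy [3.1410e+00 1.0000e-04 1.5089e+00] F [-0.1 -0.1  0. ] open 0.0563 grip 0.0
T [344.1 158. ] [ 16  16 163] [ 0.6878 -0.2848] [ 0.6754 -0.2757]
T [116.3 171.1] [ 11  38 204] [0.642  0.4438] [0.6313 0.4249]
T [251.2 203.4] [  87   71 3673] [0.5395 0.0123] [0.5327 0.01  ]
T [136.6 216.9] [ 29  27 361] [0.4955 0.3729] [0.4904 0.3567]
T [281.6 227.7] [ 14  34 241] [ 0.4627 -0.0839] [ 0.4588 -0.0825]
T [203.3 231.2] [ 19  19 278] [0.4509 0.1619] [0.4475 0.1539]
T [123.9 292. ] [ 38  53 413] [0.2625 0.4023] [0.2664 0.385 ]
S [297.2 197.3] [ 9 11 75] [ 0.4322 -0.0381] [ 0.4861 -0.0411]
S [359.6 200.4] [ 18  12 178] [0.4501 0.1584] [0.5031 0.1458]
S [332.  202.9] [18  7 85] [0.46   0.0701] [0.5125 0.0618]
S [310.8 229. ] [  94   34 1103] [ 0.5716 -0.0029] [ 0.6186 -0.0076]
S [211.3 247.9] [ 14  11 127] [ 0.6409 -0.2912] [ 0.6846 -0.2818]
```

Call:
apply_moves --delta_pos '[[0,0.001,-0.08],[0,0.001,-0.16],[0,0.001,-0.22],[0,0.001,-0.26],[0,0.001,-0.28],[0,0.001,-0.29],[0,0.001,-0.29],[0,0.001,-0.29]]' --dr '[[0,0,0],[0,0,0],[0,0,0],[0,0,0],[0,0,0],[0,0,0],[0,0,0],[0,0,0]]' --jaw '[0.85,0.85,0.85,0.85,0.85,0.85,0.85,0.85]'

```text
time: 25.4
tool_pos: [0.4342, -0.0223, 0.0068]
tool_rot: [3.14, 0.0, 1.509]
contact_force: [0.8, -0.9, 0.3]
opening: 0.0779
grip_force: 0.0
```

Call:
apply_moves --delta_pos '[[0,0,0],[0,0,0],[0,0,0],[0,0,0],[0,0,0],[0,0,0]]' --dr '[[0,0,0],[0,0,0],[0,0,0],[0,0,0],[0,0,0],[0,0,0]]' --jaw '[0.3,0.3,0.3,0.3,0.3,0.3]'

```text
time: 25.9
tool_pos: [0.4339, -0.0223, 0.0068]
tool_rot: [3.14, 0.0, 1.509]
contact_force: [-1.1, 0.5, 6.3]
opening: 0.0571
grip_force: 20.0
```

Call:
apply_moves --delta_pos '[[0,0,0.08],[0,0,0.2],[0,0,0.21],[0.381,0.152,0.21],[0.381,0.152,0.21],[0.381,0.152,0.21],[0.381,0.152,0.21],[0.381,0.152,0.21]]' --dr '[[0,0,0],[0,0,0],[0,0,0],[0,0,0],[0,0,0],[0,0,0],[0,0,0],[0,0,0]]' --jaw '[0.3,0.3,0.3,0.3,0.3,0.3,0.3,0.3]'

```text
time: 26.57
tool_pos: [0.5919, 0.0408, 0.0901]
tool_rot: [3.136, -0.001, 1.51]
contact_force: [-1.4, -0.1, 0.2]
opening: 0.0573
grip_force: 20.0
```

Call:
apply_moves --delta_pos '[[0,0,0],[0,0,0],[0,0,0],[0,0,0]]' --dr '[[0,0,0],[0,0,0],[0,0,0],[0,0,0]]' --jaw '[0.3,0.3,0.3,0.3]'

```text
time: 26.9
tool_pos: [0.5849, 0.0381, 0.0904]
tool_rot: [-3.141, 0.0, 1.508]
contact_force: [-0.4, 0.0, 0.5]
opening: 0.0571
grip_force: 20.0
```

Run:
```python
from h import *
state(); im,b=look((.05,)); cv2.imwrite("pics/s10.png",b)
```

```text
t 26.9 tcp [0.5849 0.0381 0.0904] rpy [-3.1409e+00  1.0000e-04  1.5081e+00] F [-0.4  0.   0.5] open 0.0571 grip 20.0
T [205.3 152.9] [ 10  31 209] [0.6931 0.1554]
T [228.9 156.8] [  39   34 1177] [0.6809 0.0814]
T [252.8 156.6] [  9  31 213] [0.682 0.007]
T [343.9 158.1] [ 16  16 168] [ 0.6782 -0.2776]
T [116.3 171.2] [ 11  38 207] [0.6337 0.4297]
T [272.2 191.3] [  49   31 1154] [ 0.5726 -0.0538]
T [218.5 222. ] [  63   88 3528] [0.4767 0.1103]
T [136.7 216.9] [ 29  27 372] [0.4915 0.3608]
S [291.6 229.8] [ 54  34 663] [ 0.6087 -0.0614]
S [211.3 247.9] [ 14  11 127] [ 0.6732 -0.2842]
```

Call:
apply_moves --delta_pos '[[0.003,0.001,-0.04],[0.003,0.001,-0.055],[0.003,0.001,-0.065],[0.003,0.001,-0.072],[0.003,0.001,-0.078],[0.003,0.001,-0.082],[0.003,0.001,-0.084],[0.003,0.001,-0.084]]' --dr '[[0,0,0],[0,0,0],[0,0,0],[0,0,0],[0,0,0],[0,0,0],[0,0,0],[0,0,0]]' --jaw '[0.3,0.3,0.3,0.3,0.3,0.3,0.3,0.3]'

```text
time: 27.67
tool_pos: [0.5873, 0.039, 0.0569]
tool_rot: [3.141, 0.0, 1.509]
contact_force: [0.1, 0.2, -0.0]
opening: 0.0571
grip_force: 20.0
```

Call:
apply_moves --delta_pos '[[0,0,0],[0,0,0],[0,0,0]]' --dr '[[0,0,0],[0,0,0],[0,0,0]]' --jaw '[0.3,0.3,0.3]'

```text
time: 27.92
tool_pos: [0.5873, 0.039, 0.0569]
tool_rot: [3.141, 0.0, 1.509]
contact_force: [-0.0, -0.5, 1.0]
opening: 0.0574
grip_force: 20.0
```

Call:
apply_moves --delta_pos '[[0,0,0],[0,0,0],[0,0,0],[0,0,0.06],[0,0,0.08],[0,0,0.08],[0,0,0.08],[0,0,0.08]]' --dr '[[0,0,0],[0,0,0],[0,0,0],[0,0,0],[0,0,0],[0,0,0],[0,0,0],[0,0,0]]' --jaw '[0.85,0.85,0.85,0.85,0.2,0.0,0.0,0.0]'

```text
time: 28.58
tool_pos: [0.5867, 0.039, 0.088]
tool_rot: [-3.141, 0.0, 1.509]
contact_force: [0.3, -1.0, 0.4]
opening: 0.0562
grip_force: 0.0
```

Call:
apply_moves --delta_pos '[[0,0,-0.02],[0,0,-0.03],[0,0,-0.045],[0,0,-0.055],[0,0,-0.062],[0,0,-0.066],[0,0,-0.066]]' --dr '[[0,0,0],[0,0,0],[0,0,0],[0,0,0],[0,0,0],[0,0,0],[0,0,0]]' --jaw '[0,0,0,0,0,0,0]'

```text
time: 29.17
tool_pos: [0.5879, 0.039, 0.0633]
tool_rot: [3.139, -0.0, 1.509]
contact_force: [-1.5, -0.1, 7.9]
opening: 0.0094
grip_force: 4.3
```

Call:
apply_moves --delta_pos '[[0,0,0.12],[0,0,0.15],[-0.342,0.3,0.15],[-0.342,0.3,0.15],[-0.342,0.3,0.15],[-0.342,0.3,0.15],[-0.342,0.3,0.15],[-0.342,0.3,0.15]]' --dr '[[0,0,0],[0,0,0],[0,0,0],[0,0,0],[0,0,0],[0,0,0],[0,0,0],[0,0,0]]' --jaw '[0,0,0.85,0.85,0.85,0.85,0.85,0.85]'

```text
time: 29.83
tool_pos: [0.4475, 0.1609, 0.1222]
tool_rot: [-3.14, -0.0, 1.512]
contact_force: [-0.4, -1.0, 0.3]
opening: 0.0361
grip_force: 0.0
```

Call:
apply_moves --delta_pos '[[0,0,0],[0,0,0],[0,0,0]]' --dr '[[0,0,0],[0,0,0],[0,0,0]]' --jaw '[0.85,0.85,0.85]'

```text
time: 30.08
tool_pos: [0.4517, 0.1582, 0.1222]
tool_rot: [3.141, 0.0, 1.507]
contact_force: [-0.9, -0.4, -0.1]
opening: 0.0563
grip_force: 0.0
```

Run:
```python
from h import *
state(); im,b=look((.013,.063)); cv2.imwrite("pics/t11.png",im); cv2.imwrite("pics/s11.png",b)
cv2.imwrite("pics/g11.png",np.vstack([cv2.resize(im[165:250,190:320],(780,300),interpolation=cv2.INTER_CUBIC), cv2.resize(b[190:255,260:390],(780,300),interpolation=cv2.INTER_CUBIC)]))
```

```text
t 30.0833 tcp [0.4517 0.1582 0.1222] rpy [3.1406e+00 1.0000e-04 1.5074e+00] F [-0.9 -0.4 -0.1] open 0.0563 grip 0.0
T [344.2 157.9] [ 16  16 159] [ 0.6881 -0.2852] [ 0.6757 -0.2761]
T [116.3 171.1] [ 11  38 202] [0.6421 0.4439] [0.6314 0.4249]
T [250.7 190.2] [  88   34 2370] [0.5818 0.0143] [0.5734 0.0119]
T [191.8 210.5] [ 12  33 230] [0.5163 0.1998] [0.5104 0.1903]
T [167.3 216.4] [  43   38 1324] [0.4974 0.2766] [0.4923 0.2641]
T [136.3 218.1] [ 26  33 420] [0.4915 0.3738] [0.4866 0.3576]
T [230.9 232.3] [ 19  19 281] [0.4478 0.0752] [0.4446 0.0705]
T [188.4 239.7] [ 30  13 172] [0.424  0.2082] [0.4217 0.1983]
T [175.3 267.7] [ 59  38 838] [0.3372 0.2463] [0.3383 0.235 ]
T [136.9 278.8] [  9  39 254] [0.3029 0.3642] [0.3053 0.3484]
T [122.3 289.8] [ 33  52 373] [0.2692 0.4076] [0.2729 0.3901]
S [332.1 200.2] [ 19  13 185] [0.4474 0.0718] [0.5005 0.0634]
S [354.8 200.2] [ 9 11 71] [0.4488 0.1435] [0.5019 0.1316]
S [311.6 228.2] [  94   34 1169] [ 5.683e-01 -4.000e-04] [ 0.6155 -0.0053]
S [211.3 247.9] [ 14  11 127] [ 0.6409 -0.2912] [ 0.6846 -0.2818]
```

View pics/g11.png

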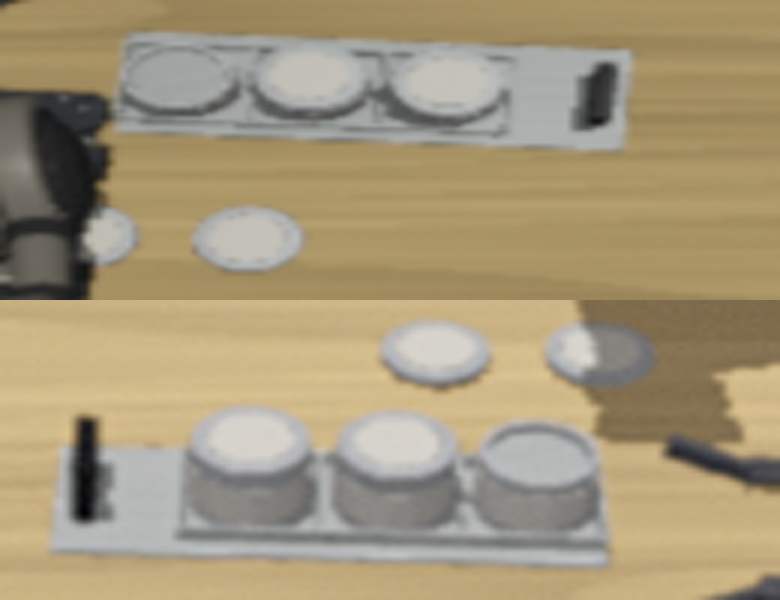

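Both crops show the rear and middle lids seated flat. The nose tin is still open at (180,78), and the third lid has not moved. Picking up the third lid.

Call:
apply_moves --delta_pos '[[-0.003,0.004,-0.08],[-0.003,0.004,-0.16],[-0.003,0.004,-0.22],[-0.003,0.004,-0.26],[-0.003,0.004,-0.28],[-0.003,0.004,-0.29],[-0.003,0.004,-0.29],[-0.003,0.004,-0.29]]' --dr '[[0,0,0],[0,0,0],[0,0,0],[0,0,0],[0,0,0],[0,0,0],[0,0,0],[0,0,0]]' --jaw '[0.85,0.85,0.85,0.85,0.85,0.85,0.85,0.85]'

```text
time: 30.85
tool_pos: [0.4499, 0.1605, 0.0069]
tool_rot: [3.14, -0.0, 1.508]
contact_force: [-0.1, -1.0, 0.0]
opening: 0.0781
grip_force: 0.0
```

Call:
apply_moves --delta_pos '[[0,0,0],[0,0,0],[0,0,0],[0,0,0],[0,0,0],[0,0,0]]' --dr '[[0,0,0],[0,0,0],[0,0,0],[0,0,0],[0,0,0],[0,0,0]]' --jaw '[0.3,0.3,0.3,0.3,0.3,0.3]'

```text
time: 31.35
tool_pos: [0.4496, 0.1607, 0.0068]
tool_rot: [3.14, -0.0, 1.509]
contact_force: [-0.3, 0.4, 5.2]
opening: 0.057
grip_force: 20.0
```

Call:
apply_moves --delta_pos '[[0,0,0.08],[0,0,0.2],[0,0,0.21],[0.35,-0.132,0.21],[0.35,-0.132,0.21],[0.35,-0.132,0.21],[0.35,-0.132,0.21],[0.35,-0.132,0.21]]' --dr '[[0,0,0],[0,0,0],[0,0,0],[0,0,0],[0,0,0],[0,0,0],[0,0,0],[0,0,0]]' --jaw '[0.3,0.3,0.3,0.3,0.3,0.3,0.3,0.3]'

```text
time: 32.02
tool_pos: [0.5935, 0.1054, 0.09]
tool_rot: [3.138, 0.0, 1.506]
contact_force: [-0.3, -0.4, -0.6]
opening: 0.0574
grip_force: 20.0
```

Call:
apply_moves --delta_pos '[[0,0,0],[0,0,0],[0,0,0],[0,0,0]]' --dr '[[0,0,0],[0,0,0],[0,0,0],[0,0,0]]' --jaw '[0.3,0.3,0.3,0.3]'

```text
time: 32.35
tool_pos: [0.588, 0.1085, 0.0904]
tool_rot: [-3.141, 0.0, 1.51]
contact_force: [-0.5, -0.4, 0.9]
opening: 0.0573
grip_force: 20.0
```

Run:
```python
from h import *
state(); im,b=look((.05,)); cv2.imwrite("pics/s12.png",b)
```

```text
t 32.35 tcp [0.588  0.1085 0.0904] rpy [-3.1409  0.      1.5098] F [-0.5 -0.4  0.9] open 0.0573 grip 20.0
T [220.1 152.1] [  9  31 214] [0.696  0.1091]
T [172.3 154.9] [  9  32 210] [0.6863 0.258 ]
T [196.5 155.4] [  39   33 1162] [0.6851 0.1827]
T [343.9 158.1] [ 16  16 167] [ 0.6784 -0.2777]
T [116.3 171.3] [ 11  38 207] [0.6337 0.4298]
T [257.6 190.3] [  78   35 1981] [ 0.5755 -0.0088]
T [190.9 223.8] [  62   83 3257] [0.4711 0.1946]
T [136.7 217. ] [ 29  27 366] [0.4913 0.3607]
T [231.  232.3] [ 19  19 278] [0.4452 0.0715]
T [181.8 271.8] [ 44  16 493] [0.3257 0.218 ]
S [332.  200.1] [ 19  13 181] [0.4865 0.0652]
S [303.1 228.4] [ 77  34 965] [ 0.6037 -0.0283]
S [211.3 247.9] [ 14  11 127] [ 0.6732 -0.2842]
```

Call:
apply_moves --delta_pos '[[0.003,-0.002,-0.04],[0.003,-0.002,-0.055],[0.003,-0.002,-0.065],[0.003,-0.002,-0.072],[0.003,-0.002,-0.078],[0.003,-0.002,-0.082],[0.003,-0.002,-0.084],[0.003,-0.002,-0.084]]' --dr '[[0,0,0],[0,0,0],[0,0,0],[0,0,0],[0,0,0],[0,0,0],[0,0,0],[0,0,0]]' --jaw '[0.3,0.3,0.3,0.3,0.3,0.3,0.3,0.3]'

```text
time: 33.12
tool_pos: [0.5903, 0.1071, 0.057]
tool_rot: [3.141, -0.0, 1.509]
contact_force: [-0.3, 1.0, 0.1]
opening: 0.057
grip_force: 20.0
```

Call:
apply_moves --delta_pos '[[0,0,0],[0,0,0],[0,0,0]]' --dr '[[0,0,0],[0,0,0],[0,0,0]]' --jaw '[0.3,0.3,0.3]'

```text
time: 33.37
tool_pos: [0.5904, 0.107, 0.0569]
tool_rot: [3.141, -0.0, 1.509]
contact_force: [-2.0, -0.2, 1.5]
opening: 0.0568
grip_force: 20.0
```

Call:
apply_moves --delta_pos '[[0,0,0],[0,0,0],[0,0,0],[0,0,0.06],[0,0,0.08],[0,0,0.08],[0,0,0.08],[0,0,0.08]]' --dr '[[0,0,0],[0,0,0],[0,0,0],[0,0,0],[0,0,0],[0,0,0],[0,0,0],[0,0,0]]' --jaw '[0.85,0.85,0.85,0.85,0.2,0.0,0.0,0.0]'

```text
time: 34.03
tool_pos: [0.5899, 0.1069, 0.088]
tool_rot: [-3.141, 0.0, 1.509]
contact_force: [-0.8, -0.6, -0.6]
opening: 0.0562
grip_force: 0.0
```

Call:
apply_moves --delta_pos '[[0,0,-0.02],[0,0,-0.03],[0,0,-0.045],[0,0,-0.055],[0,0,-0.062],[0,0,-0.066],[0,0,-0.066]]' --dr '[[0,0,0],[0,0,0],[0,0,0],[0,0,0],[0,0,0],[0,0,0],[0,0,0]]' --jaw '[0,0,0,0,0,0,0]'

```text
time: 34.62
tool_pos: [0.5911, 0.1071, 0.0632]
tool_rot: [3.14, -0.0, 1.509]
contact_force: [-1.9, 0.1, 8.0]
opening: 0.0092
grip_force: 4.2
```

Call:
apply_moves --delta_pos '[[0,0,0.12],[0,0,0.2],[-0.1,-0.7,0.2],[-0.1,-0.7,0.2],[-0.1,-0.7,0.2],[-0.1,-0.7,0.2],[-0.1,-0.7,0.2],[-0.1,-0.7,0.2]]' --dr '[[0,0,0],[0,0,0],[0,0,0],[0,0,0],[0,0,0],[0,0,0],[0,0,0],[0,0,0]]' --jaw '[0,0,0.45,0.45,0.45,0.45,0.45,0.45]'

```text
time: 35.28
tool_pos: [0.5543, -0.1423, 0.1421]
tool_rot: [3.141, 0.0, 1.509]
contact_force: [1.8, -0.8, 0.1]
opening: 0.0362
grip_force: 0.0
```

Call:
apply_moves --delta_pos '[[0,-0.2,0],[0,-0.2,0],[0,-0.2,0],[0,-0.2,0],[0,-0.2,0]]' --dr '[[0,0,0],[0,0,0],[0,0,0],[0,0,0],[0,0,0]]' --jaw '[0.45,0.45,0.45,0.45,0.45]'

```text
time: 35.7
tool_pos: [0.5547, -0.22, 0.1418]
tool_rot: [-3.141, -0.001, 1.508]
contact_force: [-0.1, 0.5, 0.3]
opening: 0.0414
grip_force: 0.0
```

Run:
```python
from h import *
state(); print(telemetry.observe()["qpos"].round(3)); im,b=look((.013,.063)); cv2.imwrite("pics/t13.png",im); cv2.imwrite("pics/s13.png",b); print(tray(im))
hs=cv2.cvtColor(b,cv2.COLOR_BGR2HSV)
for c,s in blobs(b,hs[:,:,2]<60,20,400):
    if 265<c[0]<285 and 200<c[1]<250: print("tab scene",c,s)
for c,s in blobs(im,cv2.cvtColor(im,cv2.COLOR_BGR2HSV)[:,:,2]<60,20,400):
    if 280<c[0]<300 and 180<c[1]<210: print("tab top",c,s)
cv2.imwrite("pics/g13.png",np.vstack([cv2.resize(im[165:250,190:320],(780,300),interpolation=cv2.INTER_CUBIC), cv2.resize(b[190:255,260:390],(780,300),interpolation=cv2.INTER_CUBIC)]))
```

```text
t 35.7 tcp [ 0.5547 -0.22    0.1418] rpy [-3.1409e+00 -9.0000e-04  1.5082e+00] F [-0.1  0.5  0.3] open 0.0414 grip 0.0
[-5.060e-01  5.470e-01  1.438e+00  1.000e-03  1.158e+00 -4.440e-01]
T [350.3 163.8] [  57   52 1572] [ 0.6689 -0.3045] [ 0.6572 -0.2946]
T [116.3 171.3] [ 12  38 210] [0.6416 0.4437] [0.6309 0.4248]
T [377.1 177.1] [ 20  33 251] [ 0.6259 -0.3894] [ 0.6158 -0.3763]
T [250.2 190.2] [  87   34 2354] [0.5819 0.0159] [0.5735 0.0135]
T [337.3 198. ] [ 29  14 189] [ 0.5578 -0.2609] [ 0.5503 -0.2527]
T [136.7 216.9] [ 29  27 373] [0.4953 0.3726] [0.4902 0.3565]
T [230.9 232.2] [ 19  19 282] [0.4479 0.0753] [0.4447 0.0705]
T [123.9 292.1] [ 38  53 414] [0.2623 0.4022] [0.2662 0.3849]
S [332.2 200.2] [ 19  13 186] [0.4474 0.0719] [0.5006 0.0635]
S [306.8 229.5] [ 94  36 953] [ 0.5734 -0.015 ] [ 0.6204 -0.0191]
S [349.4 221. ] [ 20  15 235] [0.5402 0.1157] [0.5888 0.1052]
S [211.3 247.9] [ 14  11 127] [ 0.6409 -0.2912] [ 0.6846 -0.2818]
(array([0.58286707, 0.01122612]), (275.4471130371094, 95.12510681152344), 86.46682739257812, array([[ 526.9075 , -123.30455],
       [ 621.8518 , -129.16676],
       [ 638.82666,  145.75679],
       [ 543.8823 ,  151.619  ]], dtype=float32))
tab scene [273.68421053 226.52631579] [272 216   4  22  76]
tab top [289.58928571 192.89285714] [288 184   5  17  56]
```

View pics/g13.png

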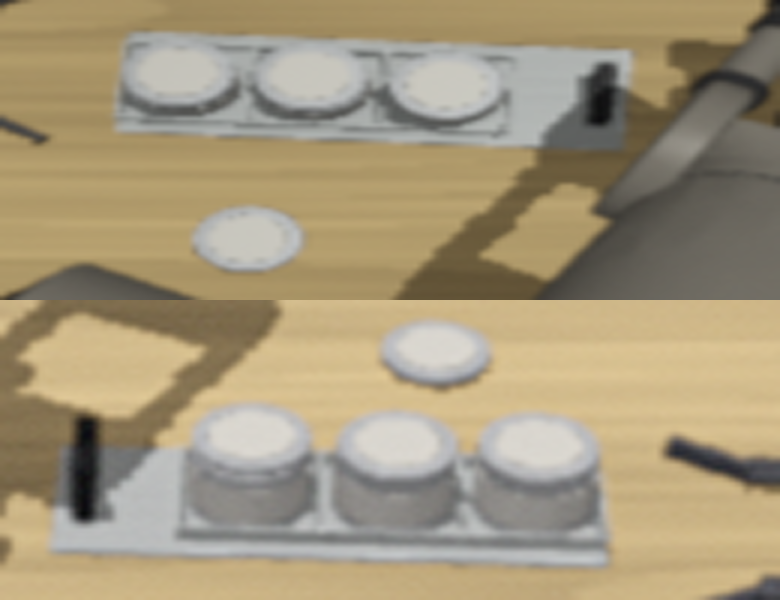

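The crops show all three tins lidded, but the rear lid at (250,437) in the lower crop looks slightly higher than it did before. I'll compare it numerically with the earlier frames.

```bash
cat > lids.py <<'E'
from h import *
def lids(n,im,w):
    x0,y0,x1,y1=w; c=cv2.resize(im[y0:y1,x0:x1],None,fx=6,fy=6,interpolation=cv2.INTER_CUBIC); h=cv2.cvtColor(c,cv2.COLOR_BGR2HSV)
    t=190 if n=="top" else 200
    g=((h[:,:,1]<60)&(h[:,:,2]>t)).astype(np.uint8); g=cv2.morphologyEx(g,cv2.MORPH_OPEN,np.ones((7,7)))
    for k in cv2.findContours(g,0,2)[0]:
        if cv2.contourArea(k)>1200:
            e=cv2.fitEllipse(k); u,v=x0+(e[0][0]+.5)/6-.5,y0+(e[0][1]+.5)/6-.5
            print(n,round(u,2),round(v,2),np.round(np.array(e[1])/6,1),round(e[2]),ray(n,u,v,.063)[:2].round(4))
E
python3 - <<'E'
from lids import *
for k in(9,11,13):
    print(k); lids("top",cv2.imread(f"pics/t{k}.png"),(200,165,310,220)); lids("scene",cv2.imread(f"pics/s{k}.png"),(260,190,390,255))
a=cv2.imread("pics/s11.png").astype(int);b=cv2.imread("pics/s13.png").astype(int)
print(np.abs(a-b).max(2)[212:242,290:315].max(1))
E
```

```text
9
top 264.41 187.84 [11.9 13.3] 99 [ 0.581  -0.0299]
scene 301.42 219.29 [10.1 13.7] 90 [ 0.5797 -0.0325]
scene 359.52 200.24 [ 8.3 12.7] 99 [0.5022 0.1458]
11
top 264.43 187.81 [11.6 13.1] 95 [ 0.581 -0.03 ]
top 241.32 185.86 [11.2 11.9] 81 [0.5868 0.0408]
scene 325.72 220.24 [10.  13.7] 97 [0.5846 0.0373]
scene 301.38 219.34 [10.2 13.7] 90 [ 0.5799 -0.0326]
scene 332.26 199.73 [ 8.5 12.5] 94 [0.4987 0.0639]
13
top 264.46 188.55 [13.6 14.2] 169 [ 0.5787 -0.0301]
top 241.45 185.76 [12.4 13.7] 78 [0.5871 0.0404]
top 219.24 184.92 [11.9 12.4] 89 [0.5895 0.1084]
scene 349.31 220.71 [10.1 14.5] 97 [0.5876 0.1051]
scene 325.73 220.21 [10.5 14.2] 97 [0.5845 0.0373]
scene 301.49 218.58 [10.1 14.5] 89 [ 0.5768 -0.0322]
scene 332.26 199.71 [ 9.  12.8] 93 [0.4986 0.0639]
[74 49 21 22 19 20 18 13 15 13 15 16 23 26 31 33 39 30  7  7 10  8  7 17
 36 37 37 14 12  7]
```

Run:
```python
from h import *
R=[]
for k,n in((11,"s"),(13,"s")):
    R.append(cv2.resize(cv2.imread(f"pics/{n}{k}.png")[208:246,288:338],(400,300),interpolation=cv2.INTER_CUBIC))
Q=[]
for k in(11,13): Q.append(cv2.resize(cv2.imread(f"pics/t{k}.png")[173:203,230:280],(400,240),interpolation=cv2.INTER_CUBIC))
cv2.imwrite("pics/cmp.png",np.vstack([np.hstack(R),np.hstack(Q)]))
```

```text
(no output)
```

View pics/cmp.png

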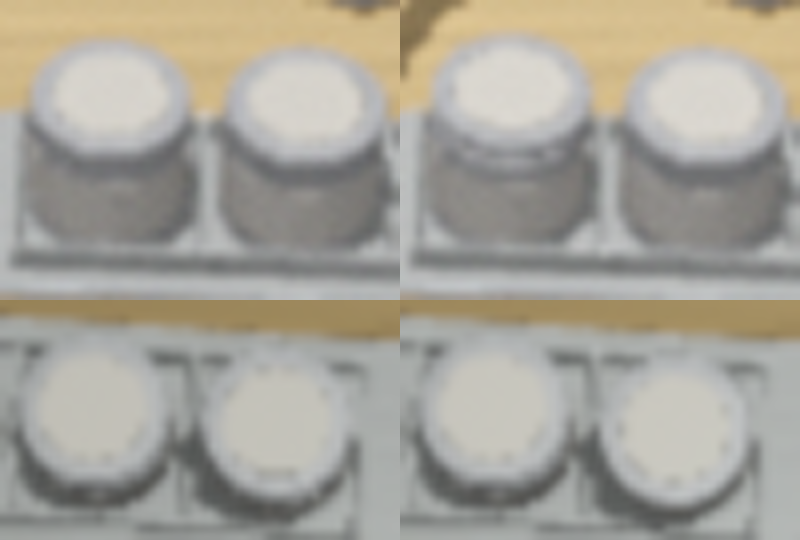

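The left/right comparison shows the rear lid has shifted about 3 mm toward the robot (−x), exposing the tin's far rim at (510,160). It was evidently knocked. I'll clamp lid and rim together to realign them, then press it down.

Call:
apply_moves --delta_pos '[[0.066,0.475,0],[0.066,0.475,0],[0.066,0.475,0],[0.066,0.475,0],[0.066,0.475,0],[0.066,0.475,0],[0.066,0.475,0]]' --dr '[[0,0,0],[0,0,0],[0,0,0],[0,0,0],[0,0,0],[0,0,0],[0,0,0]]' --jaw '[0.85,0.85,0.85,0.85,0.85,0.85,0.85]'

```text
time: 36.38
tool_pos: [0.5812, -0.0275, 0.1424]
tool_rot: [3.141, 0.0, 1.514]
contact_force: [0.3, -0.1, -0.4]
opening: 0.0775
grip_force: 0.0
```

Call:
apply_moves --delta_pos '[[0,0,0],[0,0,0],[0,0,0],[0,0,0]]' --dr '[[0,0,0],[0,0,0],[0,0,0],[0,0,0]]' --jaw '[0.85,0.85,0.85,0.85]'

```text
time: 36.72
tool_pos: [0.5813, -0.0315, 0.1423]
tool_rot: [3.141, 0.0, 1.507]
contact_force: [-0.2, -0.4, -0.0]
opening: 0.0778
grip_force: 0.0
```

Call:
apply_moves --delta_pos '[[0,0,-0.08],[0,0,-0.15],[0,0,-0.2],[0,0,-0.225],[0,0,-0.236],[0,0,-0.236],[0,0,-0.236]]' --dr '[[0,0,0],[0,0,0],[0,0,0],[0,0,0],[0,0,0],[0,0,0],[0,0,0]]' --jaw '[0.85,0.85,0.85,0.85,0.85,0.85,0.85]'

```text
time: 37.3
tool_pos: [0.5821, -0.0309, 0.0488]
tool_rot: [3.14, 0.0, 1.508]
contact_force: [0.7, -1.6, 0.5]
opening: 0.0781
grip_force: 0.0
```

Call:
apply_moves --delta_pos '[[0,0,0],[0,0,0],[0,0,0],[0,0,0],[0,0,0],[0,0,0]]' --dr '[[0,0,0],[0,0,0],[0,0,0],[0,0,0],[0,0,0],[0,0,0]]' --jaw '[0.5,0.5,0.5,0.5,0.5,0.5]' --force 12

```text
time: 37.8
tool_pos: [0.5817, -0.0305, 0.0486]
tool_rot: [3.14, 0.0, 1.509]
contact_force: [-0.4, 0.5, 5.9]
opening: 0.0573
grip_force: 12.0
```

Call:
apply_moves --delta_pos '[[0,0,0],[0,0,0],[0,0,0],[0,0,0.06],[0,0,0.1],[0,0,0.1],[0,0,0.1],[0,0,0.1]]' --dr '[[0,0,0],[0,0,0],[0,0,0],[0,0,0],[0,0,0],[0,0,0],[0,0,0],[0,0,0]]' --jaw '[0.85,0.85,0.85,0.85,0.2,0.0,0.0,0.0]'

```text
time: 38.47
tool_pos: [0.5807, -0.0304, 0.0869]
tool_rot: [-3.14, -0.0, 1.509]
contact_force: [-0.7, -0.2, -0.3]
opening: 0.0558
grip_force: 0.0
```

Call:
apply_moves --delta_pos '[[0,0,-0.02],[0,0,-0.03],[0,0,-0.045],[0,0,-0.055],[0,0,-0.062],[0,0,-0.064],[0,0,-0.064]]' --dr '[[0,0,0],[0,0,0],[0,0,0],[0,0,0],[0,0,0],[0,0,0],[0,0,0]]' --jaw '[0,0,0,0,0,0,0]'

```text
time: 39.05
tool_pos: [0.5821, -0.0306, 0.0632]
tool_rot: [3.14, 0.0, 1.509]
contact_force: [-2.3, 0.4, 9.9]
opening: 0.0093
grip_force: 4.6
```

Call:
apply_moves --delta_pos '[[0,0,0.12],[0,0,0.2],[-0.1,-0.45,0.25],[-0.1,-0.45,0.25],[-0.1,-0.45,0.25],[-0.1,-0.45,0.25],[-0.1,-0.45,0.25],[-0.1,-0.45,0.25]]' --dr '[[0,0,0],[0,0,0],[0,0,0],[0,0,1],[0,0,1],[0,0,1],[0,0,1],[0,0,1]]' --jaw '[0,0,0.42,0.42,0.42,0.42,0.42,0.42]'

```text
time: 39.72
tool_pos: [0.5404, -0.2159, 0.1625]
tool_rot: [-3.141, 0.003, 2.011]
contact_force: [0.3, 0.3, 0.6]
opening: 0.0351
grip_force: 0.0
```

Call:
apply_moves --delta_pos '[[0,0,0],[0,0,0],[0,0,0],[0,0,0],[0,0,0]]' --dr '[[0,0,1],[0,0,1],[0,0,1],[0,0,1],[0,0,1]]' --jaw '[0.42,0.42,0.42,0.42,0.42]'

```text
time: 40.13
tool_pos: [0.5412, -0.2105, 0.1617]
tool_rot: [-3.142, -0.001, 2.513]
contact_force: [-0.2, 0.2, -1.2]
opening: 0.0385
grip_force: 0.0
```

Call:
apply_moves --delta_pos '[[0,0,0],[0,0,0],[0,0,0],[0,0,0],[0,0,0]]' --dr '[[0,0,1],[0,0,1],[0,0,1],[0,0,1],[0,0,1]]' --jaw '[0.42,0.42,0.42,0.42,0.42]'

```text
time: 40.55
tool_pos: [0.5413, -0.2104, 0.1619]
tool_rot: [3.141, -0.0, 3.01]
contact_force: [0.5, 0.3, 0.0]
opening: 0.0388
grip_force: 0.0
```

Run:
```python
from lids import *
state(); im=snap("top","t14"); b=snap("scene","s14")
lids("top",im,(200,165,310,220)); lids("scene",b,(260,190,390,255)); print(tray(im))
hs=cv2.cvtColor(b,cv2.COLOR_BGR2HSV)
for n,I in(("scene",b),("top",im)):
  for c,s in blobs(I,cv2.cvtColor(I,cv2.COLOR_BGR2HSV)[:,:,2]<60,20,400):
    if 265<c[0]<300 and 180<c[1]<250: print("tab",n,c,s,ray(n,*c,.03),ray(n,*c,.055))
for p in((.5755,-.1112,.055),(.5755,-.1112,.03)): print(proj("top",p),proj("scene",p))
```

```text
t 40.55 tcp [ 0.5413 -0.2104  0.1619] rpy [ 3.1414e+00 -3.0000e-04  3.0096e+00] F [0.5 0.3 0. ] open 0.0388 grip 0.0
top 264.69 187.71 [12.5 14.8] 90 [ 0.5814 -0.0307]
top 241.49 185.72 [12.5 13.8] 77 [0.5873 0.0403]
top 219.28 184.92 [11.9 12.6] 86 [0.5895 0.1083]
scene 349.4 220.67 [10.2 14.5] 98 [0.5874 0.1053]
scene 325.67 220.22 [10.5 14.2] 98 [0.5846 0.0372]
scene 301.58 219.21 [10.3 14. ] 92 [ 0.5794 -0.032 ]
scene 332.22 199.71 [ 9.  12.9] 93 [0.4986 0.0638]
(array([ 0.57791418, -0.01514207]), (129.62767028808594, 326.9192810058594), 0.18855972588062286, array([[ 512.56274,  148.10338],
       [ 513.6387 , -178.81413],
       [ 643.2656 , -178.38753],
       [ 642.1897 ,  148.52998]], dtype=float32))
tab scene [273.79166667 226.29166667] [272 216   4  22  72] [ 0.57479879 -0.11259649  0.03      ] [ 0.59865075 -0.11225758  0.055     ]
tab top [289.46153846 193.11538462] [288 184   4  17  52] [ 0.57019556 -0.1081033   0.03      ] [ 0.56616863 -0.1069302   0.055     ]
[290.84077302 190.12643441] [274.15004628 220.50365728]
[290.44376431 191.44954321] [274.26770928 226.45911613]
```

The rear lid is back where it was seated, and all three lids agree. Now pinching the tab.

Call:
apply_moves --delta_pos '[[0.085,0.25,0],[0.085,0.25,0],[0.085,0.25,0],[0.085,0.25,-0.1],[0.085,0.25,-0.15],[0.085,0.25,-0.15],[0.085,0.25,-0.15]]' --dr '[[0,0,0.14],[0,0,0.14],[0,0,0.14],[0,0,0.14],[0,0,0.14],[0,0,0.14],[0,0,0.14]]' --jaw '[0.42,0.42,0.42,0.42,0.42,0.42,0.42]'

```text
time: 41.23
tool_pos: [0.5749, -0.1103, 0.1017]
tool_rot: [3.141, -0.002, 3.076]
contact_force: [-0.1, -0.8, 0.5]
opening: 0.0386
grip_force: 0.0
```

Call:
apply_moves --delta_pos '[[0,0,0],[0,0,0],[0,0,0]]' --dr '[[0,0,0],[0,0,0],[0,0,0]]' --jaw '[0.42,0.42,0.42]'

```text
time: 41.48
tool_pos: [0.5762, -0.1111, 0.1039]
tool_rot: [-3.141, 0.003, 3.077]
contact_force: [0.6, 0.1, 0.2]
opening: 0.0387
grip_force: 0.0
```

Call:
apply_moves --delta_pos '[[0,0,-0.06],[0,0,-0.12],[0,0,-0.16],[0,0,-0.18],[0,0,-0.19],[0,0,-0.19],[0,0,-0.19]]' --dr '[[0,0,0],[0,0,0],[0,0,0],[0,0,0],[0,0,0],[0,0,0],[0,0,0]]' --jaw '[0.42,0.42,0.42,0.42,0.42,0.42,0.42]'

```text
time: 42.07
tool_pos: [0.5761, -0.1108, 0.0273]
tool_rot: [-3.141, 0.002, 3.079]
contact_force: [0.2, 0.1, -0.2]
opening: 0.0382
grip_force: 0.0
```

Call:
apply_moves --delta_pos '[[0,0,0],[0,0,0],[0,0,0],[0,0,0],[0,0,0],[0,0,0],[0,0,0]]' --dr '[[0,0,0],[0,0,0],[0,0,0],[0,0,0],[0,0,0],[0,0,0],[0,0,0]]' --jaw '[0.25,0.15,0.0,0.0,0.0,0.0,0.0]' --force 30

```text
time: 42.65
tool_pos: [0.5756, -0.111, 0.0267]
tool_rot: [-3.141, 0.001, 3.079]
contact_force: [-1.4, -3.6, 4.0]
opening: 0.0118
grip_force: 30.0
```

Run:
```python
from lids import *
state(); im=snap("top","t15"); b=snap("scene","s15")
lids("top",im,(200,165,310,220)); lids("scene",b,(260,190,390,255))
# bay guides in scene at lip height
hs=cv2.cvtColor(b,cv2.COLOR_BGR2HSV); d=hs[:,:,2]<95
for u in range(400,462,12):
    r=np.where(d[215:270,u])[0]+215; print(u,r)
# top: subpixel guide profile: outer edges
g=cv2.cvtColor(im,cv2.COLOR_BGR2GRAY)
for u in(130,145,160,175): print(u,g[150:205,u])
```

```text
t 42.65 tcp [ 0.5756 -0.111   0.0267] rpy [-3.1410e+00  8.0000e-04  3.0788e+00] F [-1.4 -3.6  4. ] open 0.0118 grip 30.0
top 241.01 185.87 [12.  13.2] 90 [0.5868 0.0418]
top 218.75 184.92 [11.1 12.3] 77 [0.5895 0.1099]
scene 349.82 220.63 [10.2 14.6] 100 [0.5873 0.1066]
scene 326.47 220.36 [10.4 14.2] 97 [0.5852 0.0394]
scene 332.4 199.71 [ 8.9 12.4] 92 [0.4986 0.0644]
400 [226 227 228 229 230 251 252 253 254 255 256 257]
412 [227 228 229 230 231 252 253 254 255 256 257 258]
424 [217 218 227 228 229 230 231 253 254 255 256 257 258]
436 [217 228 229 230 231 232 253 254 255 256 257 258 259]
448 [228 229 230 231 232 233 254 255 256 257 258 259 260]
460 [236 237 238 239 240 241 242 243 255 256 257 258 259 260]
130 [157 155 152 151 151 130  90  66  64  58  58  58  77 124 141 142 142 143
 144 144 145 145 146 147 148 150 151 149 148 148 145 143 143 146 148 150
 149 114  72  63  63  65  64  69 125 147 148 146 140 137 141 147 149 151
 147]
145 [156 154 150 151 153 156 150 115  74  65  59  59  61  71 127 148 150 152
 151 145 142 143 143 144 143 145 149 149 148 149 151 152 146 142 143 148
 152 150 125  87  65  66  66  65  59  76 128 145 144 143 142 145 147 148
 134]
160 [155 152 150 151 153 155 152 144 121  86  69  68  61  61  61  85 132 150
 154 153 153 153 148 142 138 140 145 149 147 148 151 154 151 144 140 145
 150 150 147 143 111  72  64  64  66  67  68 121 141 143 146 150 149 148
 147]
175 [154 152 150 151 152 155 152 145 141 134 104  72  65  61  62  64  70 104
 140 151 151 152 152 146 138 137 143 147 145 147 151 153 154 151 147 146
 147 147 144 145 145 118  81  67  66  65  64  63 100 131 144 150 153 154
 148]
```

Run:
```python
from h import *
P=[ray("top",130,174.45,.0155)[:2],ray("top",175,178.8,.0155)[:2]]
P=np.array(P)+[.0007,-.0017]
d=P[0]-P[1]; d/=np.linalg.norm(d); print("axis",d,P); n=np.array([d[1],-d[0]])
for u,a,b in((400,225.6,250.5),(448,227.7,253.6)):
    p=ray("scene",u,a,.016)[:2]; q=ray("scene",u,b,.0145)[:2]
    for X,o in((p,-.0585),(q,.0405)): print("scene perp of centre", (X-P[1])@n-o, X)
# kinks & stop for along-axis
for nm,u,v in(("top",189.7,166.5),("top",186.3,196),("scene",385,227),("scene",388,252)):
    print(nm,(ray(nm,u,v,.015)[:2]-P[1])@d)
b=cv2.imread("pics/t15.png"); g=cv2.cvtColor(b,cv2.COLOR_BGR2GRAY); print(g[176,108:130], g[170:182:11,180:205])
for v in(165,168,195,199): print(v,g[v,178:210])
tcp=np.array([.5756,-.111]); print("tab perp",(tcp-P[1])@n,"along",(tcp-P[1])@d)
```

```text
axis [0.09386139 0.99558528] [[0.63153738 0.39709057]
 [0.61801338 0.25364181]]
scene perp of centre 0.004384548835786019 [0.56464372 0.26409776]
scene perp of centre 0.0028107855366625092 [0.66076372 0.24566013]
scene perp of centre 0.001978942350750211 [0.57555474 0.40546   ]
scene perp of centre 0.003923536359825876 [0.67447587 0.37924931]
top -0.03994979764475851
top -0.040693081663320016
scene -0.039548289775190225
scene -0.03854113725006317
[ 34  32  39  76  78  78 111 122 123 122 101  73  62  76 135 150 151 151
 151 151 151 151] [[151 150 151 150 150 150 148 147 147 147 148 148 148 148 147 148 147 147
  147 147 146 146 146 146 145]
 [154 154 154 154 154 154 154 154 154 154 154 153 154 154 153 154 153 153
  154 153 153 153 153 153 153]]
165 [ 66  65  62  63  63  61  59  60  61  63  67  62  51  65  85 115 126 140
 145 145 147 147 147 147 147 147 147 147 147 147 147 147]
168 [135 135 135 133 132 131 131 128 103  88  87  93 136 149 150 150 149 149
 150 149 149 149 149 148 148 148 149 148 148 148 148 148]
195 [ 67  63  62  63  62  63  64  64  77 120 138 146 148 148 148 148 148 148
 148 148 148 148 149 148 148 148 148 148 148 148 143 138]
199 [120 119 116  93  79  77  78  79 105  95  80  71  72  92 110 130 137 139
 139 139 139 139 139 138 138 139 139 139 139 137 134 149]
tab perp -0.008000347186640753 along -0.3670129967963146
```

Call:
apply_moves --delta_pos '[[0.006,0,0],[0.012,-0.001,0],[0.018,-0.001,0],[0.024,-0.002,0],[0.024,-0.002,0],[0.024,-0.002,0]]' --dr '[[0,0,-0.015],[0,0,-0.03],[0,0,-0.045],[0,0,-0.063],[0,0,-0.063],[0,0,-0.063]]' --jaw '[0,0,0,0,0,0]' --force 40

```text
time: 43.25
tool_pos: [0.5844, -0.1108, 0.0267]
tool_rot: [3.141, -0.001, 3.048]
contact_force: [-4.7, 1.4, 8.4]
opening: 0.0116
grip_force: 40.1
```

Call:
apply_moves --delta_pos '[[0.002,0.02,0],[0.004,0.045,0],[0.007,0.07,0],[0.009,0.095,0],[0.011,0.115,0],[0.012,0.13,0],[0.012,0.13,0],[0.012,0.13,0]]' --dr '[[0,0,0],[0,0,0],[0,0,0],[0,0,0],[0,0,0],[0,0,0],[0,0,0],[0,0,0]]' --jaw '[0,0,0,0,0,0,0,0]'

```text
time: 43.92
tool_pos: [0.5903, -0.0586, 0.0267]
tool_rot: [3.141, 0.001, 3.047]
contact_force: [0.8, 1.8, 5.3]
opening: 0.0116
grip_force: 40.0
```

Run:
```python
from lids import *
state(); im=snap("top","t16"); b=snap("scene","s16")
lids("top",im,(170,155,310,220)); lids("scene",b,(260,190,420,255))
tcp=telemetry.observe()["tool_pos"][:2]; P1=np.array([.61801338,.25364181]); d=np.array([.09386,.99558]); n=np.array([d[1],-d[0]])
print("perp",(tcp-P1)@n,"bayx tab",(tcp-P1)@d+.0398)
cv2.imwrite("pics/g16.png",np.vstack([cv2.resize(im[150:210,160:290],(780,300),interpolation=cv2.INTER_CUBIC), cv2.resize(b[205:270,290:420],(780,300),interpolation=cv2.INTER_CUBIC)]))
```

```text
t 43.9167 tcp [ 0.5903 -0.0586  0.0267] rpy [3.1406e+00 1.3000e-03 3.0473e+00] F [0.8 1.8 5.3] open 0.0116 grip 40.0
top 224.01 179.47 [11.4 11.7] 101 [0.6065 0.0941]
top 202.14 177.75 [11.  11.3] 101 [0.6116 0.1612]
scene 368.76 225.99 [10.2 14.1] 100 [0.6094 0.158 ]
scene 344.96 224.95 [10.1 14.4] 95 [0.6043 0.0907]
perp 0.0017595437972011965 bayx tab -0.273652325615283
```

View pics/g16.png

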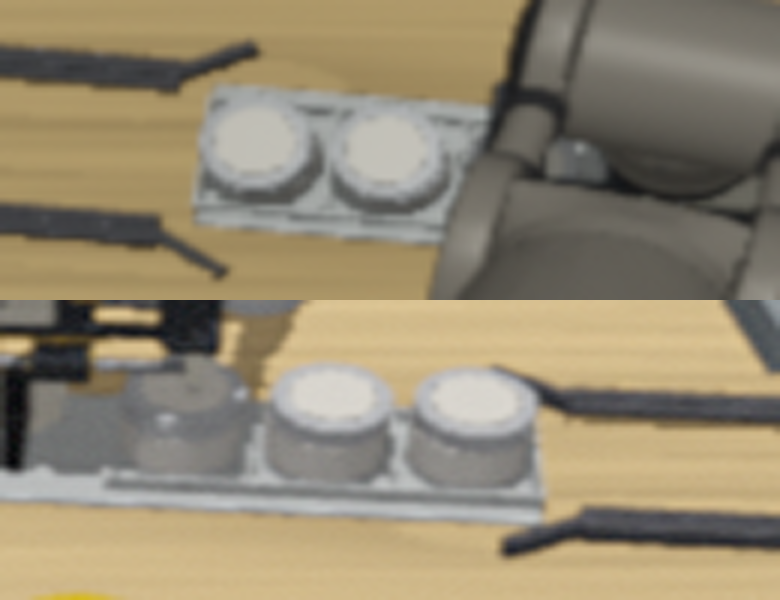

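The crops show the tray's nose at (201,157) entering the lead-in plates, centred between the guides to about 1 mm. The lids are on. Advancing and watching the side force.

Call:
apply_moves --delta_pos '[[0.002,0.02,0],[0.004,0.045,0],[0.007,0.07,0],[0.009,0.095,0],[0.011,0.12,0],[0.014,0.145,0],[0.014,0.15,0],[0.014,0.15,0]]' --dr '[[0,0,0],[0,0,0],[0,0,0],[0,0,0],[0,0,0],[0,0,0],[0,0,0],[0,0,0]]' --jaw '[0,0,0,0,0,0,0,0]'

```text
time: 44.68
tool_pos: [0.5959, 0.0009, 0.0267]
tool_rot: [3.141, 0.001, 3.047]
contact_force: [0.1, -0.2, 4.6]
opening: 0.0118
grip_force: 40.0
```

```bash
cat > st.py <<'E'
from lids import *
state(); s=telemetry.observe(); print("torque",np.round(s["torque"],2))
tcp=s["tool_pos"][:2]; P1=np.array([.61801338,.25364181]); d=np.array([.09386,.99558]); n=np.array([d[1],-d[0]])
print("perp",(tcp-P1)@n,"bayx tab",(tcp-P1)@d+.0398)
E
python3 st.py
```

```text
t 44.6833 tcp [0.5959 0.0009 0.0267] rpy [3.1414e+00 1.3000e-03 3.0475e+00] F [ 0.1 -0.2  4.6] open 0.0118 grip 40.0
torque [-0.07 -0.03 -0.09]
perp 0.0016959624223992233 bayx tab -0.21386459197768348
```

Call:
apply_moves --delta_pos '[[0.002,0.02,0],[0.004,0.045,0],[0.007,0.07,0],[0.009,0.095,0],[0.011,0.12,0],[0.014,0.145,0],[0.016,0.17,0],[0.016,0.17,0]]' --dr '[[0,0,0],[0,0,0],[0,0,0],[0,0,0],[0,0,0],[0,0,0],[0,0,0],[0,0,0]]' --jaw '[0,0,0,0,0,0,0,0]'

```text
time: 45.35
tool_pos: [0.6022, 0.0697, 0.0267]
tool_rot: [3.141, 0.001, 3.048]
contact_force: [-0.4, 2.2, 6.3]
opening: 0.0116
grip_force: 40.0
```

```bash
python3 st.py
```

```text
t 45.35 tcp [0.6022 0.0697 0.0267] rpy [3.1409e+00 1.0000e-03 3.0476e+00] F [-0.4  2.2  6.3] open 0.0116 grip 40.0
torque [ 0.22  0.02 -0.06]
perp 0.0015313366687269697 bayx tab -0.1447859330232807
```

Call:
apply_moves --delta_pos '[[0.002,0.02,0],[0.004,0.045,0],[0.007,0.07,0],[0.009,0.095,0],[0.011,0.12,0],[0.014,0.145,0],[0.016,0.17,0],[0.016,0.17,0]]' --dr '[[0,0,0],[0,0,0],[0,0,0],[0,0,0],[0,0,0],[0,0,0],[0,0,0],[0,0,0]]' --jaw '[0,0,0,0,0,0,0,0]'

```text
time: 46.02
tool_pos: [0.6086, 0.1377, 0.0267]
tool_rot: [3.141, 0.001, 3.048]
contact_force: [0.9, 2.1, 6.0]
opening: 0.0117
grip_force: 40.0
```

```bash
python3 st.py
```

```text
t 46.0167 tcp [0.6086 0.1377 0.0267] rpy [3.1409e+00 9.0000e-04 3.0477e+00] F [0.9 2.1 6. ] open 0.0117 grip 40.0
torque [ 0.15  0.   -0.07]
perp 0.0014751733504152263 bayx tab -0.07647693210430441
```

Call:
apply_moves --delta_pos '[[0.002,0.02,0],[0.004,0.04,0],[0.006,0.06,0],[0.007,0.07,0],[0.0075,0.076,0],[0.008,0.08,0],[0.008,0.083,0],[0.008,0.083,0]]' --dr '[[0,0,0],[0,0,0],[0,0,0],[0,0,0],[0,0,0],[0,0,0],[0,0,0],[0,0,0]]' --jaw '[0,0,0,0,0,0,0,0]'

```text
time: 46.68
tool_pos: [0.6117, 0.1687, 0.0268]
tool_rot: [-3.14, 0.0, 3.047]
contact_force: [-0.4, -5.6, 6.8]
opening: 0.0118
grip_force: 40.0
```

```bash
python3 st.py
```

```text
t 46.6833 tcp [0.6117 0.1687 0.0268] rpy [-3.1405e+00  4.0000e-04  3.0470e+00] F [-0.4 -5.6  6.8] open 0.0118 grip 40.0
torque [-0.87  0.05 -0.04]
perp 0.0016435528849476732 bayx tab -0.045329792025548016
```

Call:
apply_moves --delta_pos '[[0,0.004,0],[0.001,0.008,0],[0.001,0.008,0],[0.001,0.008,0]]' --dr '[[0,0,0],[0,0,0],[0,0,0],[0,0,0]]' --jaw '[0,0,0,0]'

```text
time: 47.02
tool_pos: [0.612, 0.1718, 0.0267]
tool_rot: [-3.14, 0.0, 3.047]
contact_force: [-1.2, -6.7, 6.2]
opening: 0.0117
grip_force: 40.0
```

```bash
python3 st.py
```

```text
t 47.0167 tcp [0.612  0.1718 0.0267] rpy [-3.1405e+00  2.0000e-04  3.0469e+00] F [-1.2 -6.7  6.2] open 0.0117 grip 40.0
torque [-0.92  0.06  0.01]
perp 0.0016803986233511496 bayx tab -0.04223436797489885
```

Call:
apply_moves --delta_pos '[[0,0.004,0],[0.001,0.008,0],[0.001,0.008,0],[0.001,0.008,0]]' --dr '[[0,0,0],[0,0,0],[0,0,0],[0,0,0]]' --jaw '[0,0,0,0]'

```text
time: 47.35
tool_pos: [0.612, 0.1724, 0.0267]
tool_rot: [-3.137, -0.001, 3.047]
contact_force: [-2.7, -17.8, 8.3]
opening: 0.0119
grip_force: 40.0
```

```bash
python3 st.py
python3 - <<'E'
from lids import *
im=snap("top","t17"); b=snap("scene","s17")
lids("top",im,(110,150,310,220)); lids("scene",b,(300,190,470,270))
E
```

```text
t 47.35 tcp [0.612  0.1724 0.0267] rpy [-3.1368e+00 -1.1000e-03  3.0466e+00] F [ -2.7 -17.8   8.3] open 0.0119 grip 40.0
torque [-2.3   0.31  0.03]
perp 0.0016438558373440438 bayx tab -0.041681906005445815
scene 451.95 230.66 [ 9.6 15.5] 109 [0.6314 0.3902]
scene 427.75 229.69 [ 9.9 15.2] 105 [0.6265 0.3227]
scene 332.23 199.69 [ 8.7 12.7] 94 [0.4985 0.0639]
```

Call:
apply_moves --delta_pos '[[0,0.003,0],[0,0.003,0],[0,0.003,0]]' --dr '[[0,0,0],[0,0,0],[0,0,0]]' --jaw '[0,0,0]'

```text
time: 47.7
tool_pos: [0.612, 0.1724, 0.0267]
tool_rot: [-3.135, -0.001, 3.046]
contact_force: [-3.7, -21.1, 10.1]
opening: 0.0118
grip_force: 40.0
```

Call:
apply_moves --delta_pos '[[0,0,0],[0,-0.004,0],[0,-0.004,0],[0,-0.004,0],[0,-0.004,0],[0,-0.004,0]]' --dr '[[0,0,0],[0,0,0],[0,0,0],[0,0,0],[0,0,0],[0,0,0]]' --jaw '[0.2,0.4,0.4,0.4,0.4,0.4]'

```text
time: 48.2
tool_pos: [0.6119, 0.1764, 0.0259]
tool_rot: [3.141, -0.001, 3.048]
contact_force: [0.2, 0.3, -0.3]
opening: 0.0367
grip_force: 0.0
```

Call:
apply_moves --delta_pos '[[0,0,0.06],[0,0,0.15],[0,0,0.25],[0,0,0.3],[0,0,0.3],[0,0,0.3]]' --dr '[[0,0,0],[0,0,0],[0,0,0],[0,0,0],[0,0,0],[0,0,0]]' --jaw '[0.4,0.4,0.4,0.4,0,0]'

```text
time: 48.7
tool_pos: [0.6126, 0.1764, 0.1475]
tool_rot: [3.141, 0.003, 3.048]
contact_force: [-1.1, 0.4, -0.5]
opening: 0.0281
grip_force: 0.0
```

```bash
python3 st.py
python3 - <<'E'
from lids import *
im=snap("top","t18"); b=snap("scene","s18")
lids("top",im,(110,150,310,220)); lids("scene",b,(300,190,470,270))
# button: bright cap
for n,I,(x0,y0,x1,y1) in(("top",im,(115,195,160,240)),("scene",b,(405,180,455,225))):
    c=cv2.resize(I[y0:y1,x0:x1],None,fx=8,fy=8,interpolation=cv2.INTER_CUBIC); g=cv2.cvtColor(c,cv2.COLOR_BGR2GRAY)
    D=(g<70).astype(np.uint8)
    for k in cv2.findContours(D,0,2)[0]:
        if cv2.contourArea(k)>800:
            M=cv2.boundingRect(k); print(n,"dark",x0+(M[0]+.5)/8-.5,y0+(M[1]+.5)/8-.5,M[2]/8,M[3]/8)
    print(g[4::8,4::8][5:35,5:38])
E
```

```text
t 48.7 tcp [0.6126 0.1764 0.1475] rpy [3.1406e+00 2.7000e-03 3.0478e+00] F [-1.1  0.4 -0.5] open 0.0281 grip 0.0
torque [ 0.03 -0.03 -0.02]
perp 0.0018746492816923436 bayx tab -0.03759265696596613
scene 451.96 230.64 [ 9.6 15.5] 109 [0.6313 0.3903]
scene 427.7 229.7 [10.  15.2] 104 [0.6266 0.3226]
scene 332.27 199.71 [ 8.8 12.6] 93 [0.4986 0.064 ]
top dark 123.0625 210.9375 7.25 14.5
top dark 137.0625 200.4375 2.75 9.625
[[143 143 142 142 142 142 138 120 115 116 118 120 122 123 124 110  94  72
   76  88  94  96  96  98  98  98 100 102 104 105 104 105  99]
 [147 148 148 147 147 147 145 129 116 116 119 122 124 128 128 113  96  71
   70  86  91  92  92  94  96  98 101 102 101  95  89  91  91]
 [149 149 149 149 149 149 148 133 117 117 121 124 127 130 133 119  96  69
   65  82  88  88  90  93  96  98  98  95  91  85  89  93  97]
 [149 149 149 150 150 150 149 142 119 116 121 125 128 131 134 121  95  69
   62  74  82  85  89  92  95  92  92  93  88  90  96  99 102]
 [146 147 147 147 147 147 147 143 118 115 121 124 128 130 132 124  98  70
   62  67  76  83  87  88  89  89  91  94  95  98  99
[... 6928 characters left out ...]
6 129 118 118]
 [189 184 152 104  79  86  85  84  92 112 139 148 148 146 142 143 143 142
  139 135 133 130 127 124 119 116 115 110 109 107 105  97  98]
 [186 186 173 128  87  81  84  84  84  96 122 131 132 126 122 119 117 112
  108 104 107 102 103  99  95  95  94  92  90  91  91  91  91]
 [190 191 187 156 105  82  81  87  87  90 101 106 103 102 100  96  96  92
   92  90  89  94  92  90  89  89  92  89  88  88  88  92  91]
 [194 195 196 183 133  90  81  84  86  90  90  91  93  88  91  93  91  90
   91  88  90  91  92  91  90  92  90  90  89  91  89  90  89]
 [194 194 195 191 158 105  80  85  85  88  89  93  92  90  92  91  93  91
   92  90  90  93  93  91  91  90  93  89  89  89  88  93  90]]
```

Run:
```python
from h import *
a=ray("top",137.8,216.5,.067)[:2]+[.0007,-.0017]; b=ray("scene",428.1,198.1,.067)[:2]+[.0025,.0015]; print(a,b)
for n,w in(("top0",(128,206,150,228)),("scene0",(416,188,442,212))):
    g=cv2.imread(f"pics/{n}.png",0)[w[1]:w[3],w[0]:w[2]]; k=cv2.resize(g,None,fx=8,fy=8,interpolation=cv2.INTER_CUBIC)
    h=cv2.HoughCircles(k,cv2.HOUGH_GRADIENT,1,200,param1=60,param2=12,minRadius=26,maxRadius=75)
    if h is not None:
        q=h[0][0]; u,v=w[0]+(q[0]+.5)/8-.5,w[1]+(q[1]+.5)/8-.5; print(n,u,v,q[2]/8,ray(n[:-1],u,v,.067)[:2])
```

```text
[0.49182082 0.35022766] [0.50275425 0.35439015]
top0 138.5 215.625 7.5875 [0.49378416 0.34992715]
scene0 426.625 198.75 7.55 [0.50304642 0.34776247]
```

Call:
apply_moves --delta_pos '[[-0.3,0.43,0],[-0.3,0.43,0],[-0.3,0.43,0],[-0.3,0.43,0],[-0.3,0.43,0],[-0.3,0.43,0],[-0.3,0.43,0],[-0.3,0.43,0]]' --dr '[[0,0,0],[0,0,0],[0,0,0],[0,0,0],[0,0,0],[0,0,0],[0,0,0],[0,0,0]]' --jaw '[0,0,0,0,0,0,0,0]'

```text
time: 49.47
tool_pos: [0.4916, 0.3476, 0.1448]
tool_rot: [-3.14, -0.002, 3.048]
contact_force: [0.2, -0.6, 0.2]
opening: 0.0005
grip_force: 0.0
```

Call:
apply_moves --delta_pos '[[0,0,0],[0,0,0],[0,0,0],[0,0,0]]' --dr '[[0,0,0],[0,0,0],[0,0,0],[0,0,0]]' --jaw '[0,0,0,0]'

```text
time: 49.8
tool_pos: [0.4928, 0.347, 0.1461]
tool_rot: [-3.142, -0.0, 3.046]
contact_force: [0.1, -1.3, 0.2]
opening: 0.0001
grip_force: 0.0
```

Call:
apply_moves --delta_pos '[[0.008,0.008,-0.08],[0.008,0.008,-0.14],[0.008,0.008,-0.17],[0.008,0.008,-0.18],[0.008,0.008,-0.185],[0.008,0.008,-0.185]]' --dr '[[0,0,0],[0,0,0],[0,0,0],[0,0,0],[0,0,0],[0,0,0]]' --jaw '[0,0,0,0,0,0]'

```text
time: 50.3
tool_pos: [0.4958, 0.351, 0.0726]
tool_rot: [3.141, 0.001, 3.047]
contact_force: [0.4, -0.8, 0.5]
opening: 0.0006
grip_force: 0.0
```

Call:
apply_moves --delta_pos '[[0,0,-0.005],[0,0,-0.01],[0,0,-0.014],[0,0,-0.017],[0,0,-0.017]]' --dr '[[0,0,0],[0,0,0],[0,0,0],[0,0,0],[0,0,0]]' --jaw '[0,0,0,0,0]'

```text
time: 50.72
tool_pos: [0.4957, 0.3513, 0.0659]
tool_rot: [3.141, 0.001, 3.047]
contact_force: [1.0, 0.2, 2.5]
opening: 0.0005
grip_force: 1.1
```

Call:
apply_moves --delta_pos '[[0,0,-0.004],[0,0,-0.008],[0,0,-0.012],[0,0,-0.014],[0,0,-0.014]]' --dr '[[0,0,0],[0,0,0],[0,0,0],[0,0,0],[0,0,0]]' --jaw '[0,0,0,0,0]'

```text
time: 51.13
tool_pos: [0.4958, 0.3513, 0.0612]
tool_rot: [3.141, 0.001, 3.047]
contact_force: [-1.5, -1.2, 10.2]
opening: 0.0005
grip_force: 5.3
```

Call:
apply_moves --delta_pos '[[0,0,-0.003],[0,0,-0.005],[0,0,-0.005]]' --dr '[[0,0,0],[0,0,0],[0,0,0]]' --jaw '[0,0,0]'

```text
time: 51.38
tool_pos: [0.4959, 0.3514, 0.0609]
tool_rot: [3.14, 0.002, 3.048]
contact_force: [-5.0, -3.6, 23.6]
opening: 0.0004
grip_force: 11.1
```

Call:
apply_moves --delta_pos '[[0,0,0.04],[0,0,0.12],[0,0,0.22],[0,0,0.22],[0,0,0.22]]' --dr '[[0,0,0],[0,0,0],[0,0,0],[0,0,0],[0,0,0]]' --jaw '[0,0,0,0.2,0.42]'

```text
time: 51.8
tool_pos: [0.4964, 0.3517, 0.148]
tool_rot: [3.139, 0.004, 3.047]
contact_force: [0.1, -0.4, -0.9]
opening: 0.0096
grip_force: 0.0
```

Call:
apply_moves --delta_pos '[[0.29,-0.445,0],[0.29,-0.445,0],[0.29,-0.445,0],[0.29,-0.445,0],[0.29,-0.445,0],[0.29,-0.445,0],[0.29,-0.445,0],[0.29,-0.445,0]]' --dr '[[0,0,0],[0,0,0],[0,0,0],[0,0,0],[0,0,0],[0,0,0],[0,0,0],[0,0,0]]' --jaw '[0.42,0.42,0.42,0.42,0.42,0.42,0.42,0.42]'

```text
time: 52.47
tool_pos: [0.6104, 0.173, 0.1441]
tool_rot: [-3.141, -0.003, 3.046]
contact_force: [-0.3, 1.5, -0.9]
opening: 0.0381
grip_force: 0.0
```

Call:
apply_moves --delta_pos '[[0,0,0],[0,0,0],[0,0,0],[0,0,0]]' --dr '[[0,0,0],[0,0,0],[0,0,0],[0,0,0]]' --jaw '[0.42,0.42,0.42,0.42]'

```text
time: 52.8
tool_pos: [0.6108, 0.1742, 0.1459]
tool_rot: [3.141, 0.0, 3.049]
contact_force: [-0.8, 0.3, -0.5]
opening: 0.0387
grip_force: 0.0
```

```bash
python3 st.py
python3 - <<'E'
from lids import *
im=snap("top","t19"); b=snap("scene","s19")
lids("top",im,(110,150,310,220)); lids("scene",b,(300,190,470,270))
E
```

```text
t 52.8 tcp [0.6108 0.1742 0.1459] rpy [3.1415 0.     3.049 ] F [-0.8  0.3 -0.5] open 0.0387 grip 0.0
torque [ 0.06 -0.01 -0.03]
perp 0.00031398841157295894 bayx tab -0.039926495079810845
scene 451.95 230.65 [ 9.5 15.5] 109 [0.6313 0.3902]
scene 427.7 229.72 [10.  15.2] 104 [0.6266 0.3225]
scene 332.22 199.7 [ 8.8 12.6] 93 [0.4985 0.0638]
```

Lids unchanged. Descending onto the tab.

Call:
apply_moves --delta_pos '[[0.003,-0.004,-0.1],[0.003,-0.004,-0.18],[0.003,-0.004,-0.24],[0.003,-0.004,-0.28],[0.003,-0.004,-0.297],[0.003,-0.004,-0.297],[0.003,-0.004,-0.297]]' --dr '[[0,0,0],[0,0,0],[0,0,0],[0,0,0],[0,0,0],[0,0,0],[0,0,0]]' --jaw '[0.42,0.42,0.42,0.42,0.42,0.42,0.42]'

```text
time: 53.48
tool_pos: [0.613, 0.1717, 0.0277]
tool_rot: [3.141, 0.001, 3.047]
contact_force: [-0.5, -0.1, 1.1]
opening: 0.0384
grip_force: 0.0
```

Call:
apply_moves --delta_pos '[[0,0,0],[0,0,0],[0,0,0],[0,0,0],[0,0,0],[0,0,0],[0,0,0]]' --dr '[[0,0,0],[0,0,0],[0,0,0],[0,0,0],[0,0,0],[0,0,0],[0,0,0]]' --jaw '[0.25,0.15,0,0,0,0,0]' --force 40

```text
time: 54.07
tool_pos: [0.6129, 0.1718, 0.0278]
tool_rot: [3.141, 0.001, 3.047]
contact_force: [-0.6, 0.9, 5.8]
opening: 0.0121
grip_force: 40.0
```

Call:
apply_moves --delta_pos '[[-0.002,-0.015,0],[-0.004,-0.04,0],[-0.007,-0.07,0],[-0.009,-0.1,0],[-0.012,-0.13,0],[-0.015,-0.155,0],[-0.017,-0.178,0],[-0.017,-0.178,0]]' --dr '[[0,0,0],[0,0,0],[0,0,0],[0,0,0],[0,0,0],[0,0,0],[0,0,0],[0,0,0]]' --jaw '[0,0,0,0,0,0,0,0]'

```text
time: 54.73
tool_pos: [0.6062, 0.0992, 0.0278]
tool_rot: [3.141, 0.001, 3.046]
contact_force: [-0.3, -1.6, 5.4]
opening: 0.0116
grip_force: 40.0
```

```bash
python3 st.py
```

```text
t 54.7333 tcp [0.6062 0.0992 0.0278] rpy [3.1413e+00 1.4000e-03 3.0464e+00] F [-0.3 -1.6  5.4] open 0.0116 grip 40.0
torque [-0.25  0.07  0.01]
perp 0.0027749725266387527 bayx tab -0.11507976289325544
```

Call:
apply_moves --delta_pos '[[-0.003,-0.015,0],[-0.006,-0.04,0],[-0.009,-0.07,0],[-0.012,-0.1,0],[-0.015,-0.13,0],[-0.018,-0.155,0],[-0.02,-0.178,0],[-0.02,-0.178,0]]' --dr '[[0,0,0],[0,0,0],[0,0,0],[0,0,0],[0,0,0],[0,0,0],[0,0,0],[0,0,0]]' --jaw '[0,0,0,0,0,0,0,0]'

```text
time: 55.4
tool_pos: [0.5982, 0.028, 0.0278]
tool_rot: [3.141, 0.001, 3.047]
contact_force: [-1.1, -1.0, 6.9]
opening: 0.0118
grip_force: 40.0
```

Call:
apply_moves --delta_pos '[[-0.002,-0.015,0],[-0.004,-0.04,0],[-0.007,-0.07,0],[-0.009,-0.1,0],[-0.012,-0.13,0],[-0.015,-0.155,0],[-0.017,-0.178,0],[-0.017,-0.178,0]]' --dr '[[0,0,0],[0,0,0],[0,0,0],[0,0,0],[0,0,0],[0,0,0],[0,0,0],[0,0,0]]' --jaw '[0,0,0,0,0,0,0,0]'

```text
time: 56.07
tool_pos: [0.5913, -0.0432, 0.0278]
tool_rot: [3.142, 0.001, 3.047]
contact_force: [-1.0, -1.4, 5.9]
opening: 0.0118
grip_force: 40.0
```

Call:
apply_moves --delta_pos '[[-0.002,-0.015,0],[-0.004,-0.04,0],[-0.007,-0.07,0],[-0.009,-0.1,0],[-0.012,-0.13,0],[-0.015,-0.155,0],[-0.017,-0.178,0],[-0.017,-0.178,0]]' --dr '[[0,0,0],[0,0,0],[0,0,0],[0,0,0],[0,0,0],[0,0,0],[0,0,0],[0,0,0]]' --jaw '[0,0,0,0,0,0,0,0]'

```text
time: 56.73
tool_pos: [0.5844, -0.1143, 0.0278]
tool_rot: [3.142, 0.001, 3.047]
contact_force: [-1.2, -0.7, 5.9]
opening: 0.0121
grip_force: 40.0
```

```bash
python3 st.py
python3 - <<'E'
from lids import *
im=snap("top","t20"); b=snap("scene","s20")
lids("top",im,(170,150,310,220)); lids("scene",b,(260,190,470,270))
E
```

```text
t 56.7333 tcp [ 0.5844 -0.1143  0.0278] rpy [3.1416e+00 1.2000e-03 3.0466e+00] F [-1.2 -0.7  5.9] open 0.0121 grip 40.0
torque [-0.14  0.14  0.03]
perp 0.0010971141792466233 bayx tab -0.3297080671653439
top 242.37 181.81 [12.1 13.1] 94 [0.5994 0.0378]
top 220.34 180.1 [11.1 12.5] 83 [0.6045 0.1053]
scene 348.89 224.49 [10.4 15.2] 99 [0.6026 0.1021]
scene 325.24 223.58 [10.5 14.4] 100 [0.5979 0.0349]
scene 332.38 199.71 [ 9.  12.4] 92 [0.4986 0.0643]
```

Call:
apply_moves --delta_pos '[[0,0,0],[0,0,0],[0,0,0],[0,0,0],[0,0,0.06],[0,0,0.15],[0,0,0.25],[0,0,0.3]]' --dr '[[0,0,0],[0,0,0],[0,0,0],[0,0,0],[0,0,0],[0,0,0],[0,0,0],[0,0,0]]' --jaw '[0.2,0.4,0.4,0.4,0.4,0.4,0.4,0.4]'

```text
time: 57.5
tool_pos: [0.5856, -0.1137, 0.1513]
tool_rot: [-3.14, 0.005, 3.048]
contact_force: [0.9, -0.7, 0.8]
opening: 0.0368
grip_force: 0.0
```

Call:
apply_moves --delta_pos '[[-0.3,-0.6,0.1],[-0.3,-0.6,0.1],[-0.3,-0.6,0.1],[-0.3,-0.6,0.1],[-0.3,-0.6,0.1],[-0.3,-0.6,0.1],[-0.3,-0.6,0.1],[-0.3,-0.6,0.1]]' --dr '[[0,0,0],[0,0,0],[0,0,0],[0,0,0],[0,0,0],[0,0,0],[0,0,0],[0,0,0]]' --jaw '[0.4,0.4,0.4,0.4,0.4,0.4,0.4,0.4]'

```text
time: 58.17
tool_pos: [0.462, -0.3577, 0.1876]
tool_rot: [-3.139, 0.0, 3.042]
contact_force: [-0.2, 0.3, 0.4]
opening: 0.037
grip_force: 0.0
```

Run:
```python
from lids import *
state(); im=snap("top","t21"); b=snap("scene","s21")
lids("top",im,(170,150,310,220)); lids("scene",b,(260,190,470,270))
cv2.imwrite("pics/fin.png",np.vstack([cv2.resize(im[150:210,180:310],(780,300),interpolation=cv2.INTER_CUBIC), cv2.resize(b[200:265,265:395],(780,300),interpolation=cv2.INTER_CUBIC)]))
```

```text
t 58.1667 tcp [ 0.462  -0.3577  0.1876] rpy [-3.1395e+00  5.0000e-04  3.0424e+00] F [-0.2  0.3  0.4] open 0.037 grip 0.0
top 265.63 184.66 [14.3 14.6] 14 [ 0.5908 -0.0336]
top 242.57 181.88 [12.8 14. ] 104 [0.5992 0.0371]
top 220.31 180.05 [11.8 13. ] 83 [0.6047 0.1054]
scene 348.9 224.51 [10.5 15.1] 99 [0.6027 0.1021]
scene 325.3 223.58 [10.5 14.5] 100 [0.598 0.035]
scene 300.65 221.91 [10.7 14.9] 92 [ 0.5902 -0.0351]
scene 332.28 199.73 [ 9.  12.7] 93 [0.4987 0.064 ]
```

View pics/fin.png

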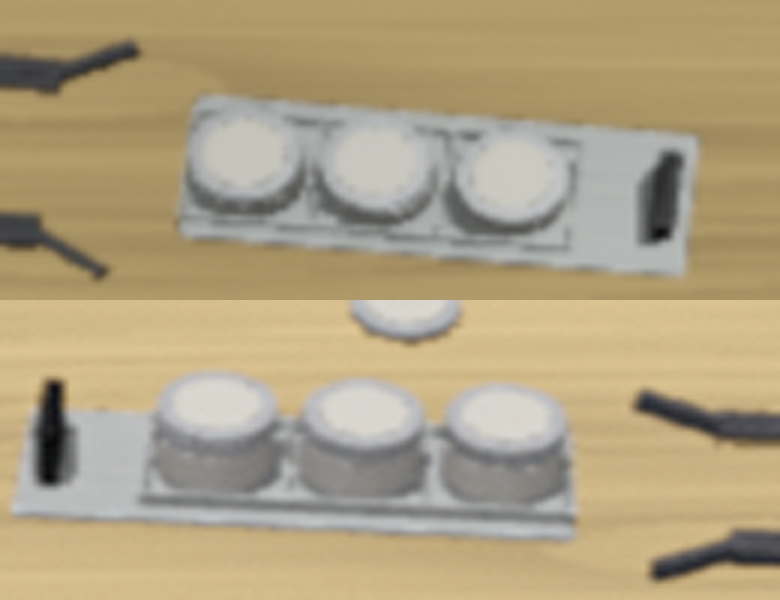

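The final view shows the tray's nose at (185,165), clear of the lead-in plates. All three tins stand in it under flat lids at (245,155), (378,168) and (510,180). Handing in.

```bash
python3 -c "
from cell import job; print(job.hand_in())"
```

```text
the job is handed in; nothing more can be done
None
```

The job is handed in: all three tins were lidded in the tray, which went home against the end stop; the button was pressed fully and released, and the tray was drawn clear of the lead-in plates with its lids on. The rear lid slipped about 3 mm partway, so I realigned and re-pressed it before the tray went in.

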